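# Load a bake tray with power modules and put it on the hot plate with the spatula

### The job

Dry the power modules before soldering: drop every black power module flat into a pocket of its own in the aluminium bake tray while the tray still stands on the bench. Then slide the spatula under the tray - the tray is never to be lifted with the fingers - carry it level to the hot plate, set it down in the middle of the plate square with its edges, and draw the spatula out. Once the tray stands on the plate press the green start button right in and let it go, and finish with the spatula's blade lying flat on its black rubber pad, having left the other things on the bench where they were.

Things in the scene. Friction and masses are not known exactly. Their poses are not given: they have to be found in the camera images.
- module0_mid (a point): a power module: black block with a copper patch on its top, 34 (its x) x 26 (its y) x 13 mm high, 18 g; the point is its centre, 6.5 mm above its underside, z up. Three to five modules are present, lying flat on the bench at any yaw (None: this one is absent).
- module1_mid (a point): a power module: black block with a copper patch on its top, 34 (its x) x 26 (its y) x 13 mm high, 18 g; the point is its centre, 6.5 mm above its underside, z up. Three to five modules are present, lying flat on the bench at any yaw (None: this one is absent).
- module2_mid (a point): a power module: black block with a copper patch on its top, 34 (its x) x 26 (its y) x 13 mm high, 18 g; the point is its centre, 6.5 mm above its underside, z up. Three to five modules are present, lying flat on the bench at any yaw (None: this one is absent).
- module3_mid (a point): a power module: black block with a copper patch on its top, 34 (its x) x 26 (its y) x 13 mm high, 18 g; the point is its centre, 6.5 mm above its underside, z up. Three to five modules are present, lying flat on the bench at any yaw (None: this one is absent).
- module4_mid (a point): a power module: black block with a copper patch on its top, 34 (its x) x 26 (its y) x 13 mm high, 18 g; the point is its centre, 6.5 mm above its underside, z up. Three to five modules are present, lying flat on the bench at any yaw (None: this one is absent).
- tray_floor (a point): the bake tray: bare aluminium, 48 (its x) x 175 (its y) x 15 mm, loose, about 90 g, five open pockets in a row along y. This point is its centre on the level of the pockets' floor, 11 mm above what the tray stands on; z up; -x is the long side towards the robot (yaw within 0.3 rad at the start).
- blade (a point): the spatula: flat steel blade 70 (its x) x 64 (its y) x 2.6 mm thick, with a neck that climbs back from its rear edge (-x) to an orange handle; 130 g in all. The point is the centre of the blade, half-way through its thickness; +x to the front edge that goes under things, z up. It lies flat on its pad at the start and stands stably on its blade.
- handle (a point): the spatula's orange handle, a level bar along the blade's x, 18 wide x 22 high x 86 mm long, from 22 mm ahead of this point to 64 mm behind it. The point is on the bar's centre line at the place to grip, 75 mm behind and 45.7 mm above the blade's centre; the bar's underside is 36 mm above the blade's underside. Same axes as the blade.
- pad_top (a point): the spatula's pad: black rubber, 130 (its x) x 120 (its y) x 3 mm, fixed to the bench; the point is the centre of its top, where the blade's centre belongs. x points away from the robot; the spatula's handle overhangs its -x edge.
- plate_top (a point): the hot plate: the point is the centre of the top of the bare aluminium plate, 176 (its x) x 226 (its y) mm, 60 mm above the bench, z up. -x is its front, towards the robot: there the grey housing (250 mm wide) goes on as a control strip, 34 mm high, from 92 to 176 mm in front of the plate's centre, with display, dial and start button.
- start_top (a point): the centre of the top of the green start button on the hot plate's control strip: 24 mm across, pressed straight down, sprung (5 N at the bottom), 56 mm above the bench, so 4 mm lower than the plate; 141 mm in front and 78 mm to the left (+y) of the plate's centre, in the plate's axes.
- start (a joint): travel of the start button in m: 0 released, 0.006 fully pressed; counts as pressed above 0.004; springs back.
- pocket0 (a point): centre of the floor of the tray's end pocket at its y = -68 mm; the other four are alike, at y = -34, 0, +34 and +68 mm. Each is 39 (x) x 31 (y) mm and 4 mm deep, ribs of 3 mm between; a module goes in with its long side along the tray's x, either way round, and stands 9 mm proud. Modules side by side are only 8 mm apart: grip them by their 34 mm length.
- tray: the tray, same axes; origin under its centre at the level of its feet. The feet are bent-down end flanges, 4 mm thick, 8 mm high, at y = -85.5 and +85.5 mm, running along x: between them (167 mm) is a gap 8 mm high under the floor (3 mm thick), open to -x and +x.
- spatula: the spatula again; the origin is the centre of the blade's underside.
- phone: black phone, 145 x 71 x 9 mm; not part of the job, leave it alone; the origin is at its underside.
- phone_frame: opened phone frame with a strip of green circuit board, 140 x 70 x 7 mm; not part of the job, leave it alone; the origin is at its underside.
- processor: gold-brown processor chip with a black die, 37 x 37 x 3 mm; not part of the job, leave it alone; the origin is at its underside.
- screwdriver: small screwdriver with a red handle, 150 x 25 x 25 mm; not part of the job, leave it alone; the origin is at its underside.
- pry_bar: flat blue plastic pry bar, 140 x 12 x 6 mm; not part of the job, leave it alone; the origin is at its underside.
- screw_jar: open glass jar, 60 x 60 x 50 mm; not part of the job, leave it alone; the origin is at its underside.
- tweezers: steel tweezers, 135 x 25 x 6 mm; not part of the job, leave it alone; the origin is at its underside.

How it is judged (in metres and radians):
On the way, in this order (a step that is already met when the one before it is completed fails the run):
1. every module sits flat in a pocket of the tray, the tray still on the bench (x of module0_mid in the frame of tray_floor between -0.0195 and 0.0195 m and y of module0_mid in the frame of tray_floor between -0.0835 and 0.0835 m and z of module0_mid in the frame of tray_floor between 0.003 and 0.0085 m and angle between each of module0_mid, module1_mid, module2_mid, module3_mid, module4_mid's own z axis and vertical below 0.15 rad and x of module1_mid in the frame of tray_floor between -0.0195 and 0.0195 m and y of module1_mid in the frame of tray_floor between -0.0835 and 0.0835 m and z of module1_mid in the frame of tray_floor between 0.003 and 0.0085 m and x of module2_mid in the frame of tray_floor between -0.0195 and 0.0195 m and y of module2_mid in the frame of tray_floor between -0.0835 and 0.0835 m and z of module2_mid in the frame of tray_floor between 0.003 and 0.0085 m and x of module3_mid in the frame of tray_floor between -0.0195 and 0.0195 m and y of module3_mid in the frame of tray_floor between -0.0835 and 0.0835 m and z of module3_mid in the frame of tray_floor between 0.003 and 0.0085 m and x of module4_mid in the frame of tray_floor between -0.0195 and 0.0195 m and y of module4_mid in the frame of tray_floor between -0.0835 and 0.0835 m and z of module4_mid in the frame of tray_floor between 0.003 and 0.0085 m and height (world z) of tray below 0.006 m and contact force between the fingers and tray below 0.5 N), for 0.2 s.
2. the tray is lifted clear of the bench on the spatula (height (world z) of tray above 0.02 m and contact force between spatula and tray above 0.2 N and contact force between the fingers and tray below 0.5 N), for 0.2 s.
3. the tray stands in the middle of the hot plate, square with it, free of the spatula (x of tray_floor in the frame of plate_top between -0.04 and 0.04 m and y of tray_floor in the frame of plate_top between -0.024 and 0.024 m and angle between the x axis of tray_floor and the x axis of plate_top, either way round below 0.25 rad and z of tray_floor in the frame of plate_top between 0.008 and 0.0135 m and angle between tray_floor's own z axis and vertical below 0.05 rad and contact force between spatula and tray below 0.05 N and contact force between the fingers and tray below 0.5 N), for 0.3 s.
4. the start button is pressed right in (value of joint start above 0.004 m), for 0.02 s.
At the end, for the whole second after the job is handed in: Modules flat in pockets of their own (tilt under 0.15 rad); tray level on the plate, centred within 40 mm (plate x), 24 mm (y), square within 0.25 rad, clear of the spatula; button released; blade flat and still on its pad, its centre within 40 mm (x), 34 mm (y) of the pad's (x of module0_mid in the frame of tray_floor between -0.0195 and 0.0195 m and y of module0_mid in the frame of tray_floor between -0.0835 and 0.0835 m and z of module0_mid in the frame of tray_floor between 0.003 and 0.0085 m and angle between each of module0_mid, module1_mid, module2_mid, module3_mid, module4_mid's own z axis and vertical below 0.15 rad and x of module1_mid in the frame of tray_floor between -0.0195 and 0.0195 m and y of module1_mid in the frame of tray_floor between -0.0835 and 0.0835 m and z of module1_mid in the frame of tray_floor between 0.003 and 0.0085 m and x of module2_mid in the frame of tray_floor between -0.0195 and 0.0195 m and y of module2_mid in the frame of tray_floor between -0.0835 and 0.0835 m and z of module2_mid in the frame of tray_floor between 0.003 and 0.0085 m and x of module3_mid in the frame of tray_floor between -0.0195 and 0.0195 m and y of module3_mid in the frame of tray_floor between -0.0835 and 0.0835 m and z of module3_mid in the frame of tray_floor between 0.003 and 0.0085 m and x of module4_mid in the frame of tray_floor between -0.0195 and 0.0195 m and y of module4_mid in the frame of tray_floor between -0.0835 and 0.0835 m and z of module4_mid in the frame of tray_floor between 0.003 and 0.0085 m and x of tray_floor in the frame of plate_top between -0.04 and 0.04 m and y of tray_floor in the frame of plate_top between -0.024 and 0.024 m and angle between the x axis of tray_floor and the x axis of plate_top, either way round below 0.25 rad and z of tray_floor in the frame of plate_top between 0.008 and 0.0135 m and angle between tray_floor's own z axis and vertical below 0.05 rad and value of joint start below 0.002 m and contact force between spatula and tray below 0.05 N and x of blade in the frame of pad_top between -0.04 and 0.04 m and y of blade in the frame of pad_top between -0.034 and 0.034 m and z of blade in the frame of pad_top below 0.004 m and angle between blade's own z axis and vertical below 0.06 rad and linear speed of each of spatula, tray below 0.02 m/s); the robot touches nothing.
It fails at once if the tray is lifted with the fingers (fingers press on it with over 1.5 N while it is more than 10 mm above the bench and clear of the hot plate) (contact force between the fingers and tray above 1.5 N and height (world z) of tray above 0.01 m and (z of tray_floor in the frame of plate_top below 0.006 m or z of tray_floor in the frame of plate_top above 0.016 m)).
It fails at once if the tray is tipped by more than 0.4 rad (angle between tray's own z axis and vertical above 0.4 rad).
It fails at once if a bystander (phone, phone frame, processor chip, screwdriver, pry bar, screw jar or tweezers) is pushed more than 30 mm (distance of any of phone, phone_frame, processor, screwdriver, pry_bar, screw_jar, tweezers from where it was at the start of the episode above 0.03 m).
Of module0, module1, module2, module3, module4 only 3 to 5 are there at a start; the rules pass over those that are not, and their reading is None.
At some moment in a run one of module0, module1, module2, module3, module4, spatula may be knocked a few centimetres aside while the robot is not near it.
It also fails if it takes over 210 s, if anything falls off the work surface, if the arm or the gripper's body presses on something with over 40 N, if the wrist force passes 120 N, or if a joint passes its speed limit or range.

### The arm

A 7-joint arm with a two-finger parallel gripper is mounted at the origin on the work surface. World frame = base frame: x ahead of the robot, y to its left, z up, the work surface at z = 0. Lengths are in m, angles in degrees, forces in N, time in s.
With the tool pointing down it reaches from about 0.425 to 0.875 m from the base axis. Payload 4.7 kg.
Tool frame: the origin (TCP) lies on the mounting face of the last link; the fingertips stand 182 mm ahead of it and the grasp point (between the pads) lies 164 mm ahead of it; z points along the fingers, x is the direction in which the jaws open and shut, and the axes are right-handed (so a half turn about z gives the same grasp; the last joint's range is limited). The gripper opens to 87 mm and grips with 3 to 60 N. Pads are 19 mm wide; open, the fingers measure 117 mm over their backs; the gripper's body (75 mm by 190 mm) begins 51 mm behind the grasp point.
Start: joints at [-62.905, 18.392, -4.016, 83.108, 1.295, 78.541, -3.26], TCP at [0.288, 0.583, 0.405] pointing down, gripper open.
Joint ranges: [-163.93, 163.93], [-17.29, 119.83], [-79.2, 71.16], [3.27, 140.29], [-89.18, 269.18], [5.43, 117.66], [-154.24, 154.24]. Speed limits (degrees/s): [147.25, 147.25, 180, 180, 180, 180, 180].

### API

Orientations are given as [roll, pitch, yaw] about the fixed x, y, z axes, in that order (R = Rz(yaw) Ry(pitch) Rx(roll)).
In Python, from cell import status, cams, env, outline_of, landmark_of gives the robot as it stands. The module is installed in compiled form; this text tells all that it offers.
- The arm moves only by the tool jog_arm, never from a script. Its argument "rows" is a list of rows, each a list of 7 numbers: the closure, from 0 (fully open) to 1 (shut), then the shift along the tool's x, y, z in m, then the turn, a rotation vector about the tool's x, y, z in degrees. A call has 1 to 12 rows; each row shifts and turns the commanded pose from where the row before left it, along the tool's axes as they then stand; what a row does not reach is not made up. A row lasts 1/12 s, in which the tool goes at most 41.7 mm and 7.16 degrees, less where a joint would pass 70% of its speed; a pose out of reach is approached as far as the arm can. A call with a gripper value outside its range is refused whole. The fingers move at their own pace and stop on an object; "grip_force" is the grip in N (left out, the last holds). Time passes only in rows, so rows that do not move let the fingers close. It gives the time, the measured TCP pose, the force and the opening at its end, in the units of the state.
- status.get_obs(): the state, without advancing time (a new reading comes with each control period).
- cams.read_camera(name): name is "side" or "top"; returns (picture, depth): 400x640x3 uint8, red, green, blue; 400x640 float32, m along the optical axis (not along the pixel's ray), 0 where there is no reading.
- cams.camera_params(name): a dict with "vfov" (degrees; the focal length in pixels is half the picture's height over the tangent of half this angle, whatever the lens; pixels are square), "cx", "cy" (the principal point, pixels), "k1" (the pictures are not rectified: a ray, as slopes to the right and down, at radius r is drawn at 1 + k1 r^2 times it, then the intrinsics apply), "eye" and "attitude" of the camera in the world. Camera axes: x right, y up, looking along -z (the intrinsics and any distortion apply to the point x, -y, -z); pixel columns grow to the right and rows downward; lengths in m; the calibration is good to about 2 mm. A picture is of the moment at which its call begins. camera_params takes no time and is no camera call.
- env.sign_off(): hands the job in, once; it reports no verdict.
Trained networks look in the newest picture that a camera, given by its name, has taken for a name from the list of things; names that differ only in an ending like _2 or _b are one class to them, and where a whole thing is asked for, a point or a joint stands for the part that bears it (a point fixed in the world has none). Each returns a list of dicts, best first, with "conf" (0 to 1); they miss things now and then, are a little off and sometimes report something else, mostly with a low value. They report only what shows in the picture. A call takes as long as a camera call.
- outline_of(camera, name): "pixels" (400x640 bool, what is visible of it) and "box" ([left, top, right, bottom] in pixels, round what is visible of it).
- landmark_of(camera, name): "position" ([row, column] in pixels: a listed point, or the origin of a listed thing).
The state is a dict: "time_s": time; "qpos": joint angles; "joint_velocities": joint speeds; "effort": joint torques, N m; "tool_pos": TCP position; "tool_rot": TCP orientation; "force": force on the tool from outside, world axes, zero at the start; "wrist_torque": the same for the moment, N m; "grip_width": finger opening in m.
Only numpy, scipy, OpenCV 4.12 (cv2) and the standard library are available. Lean on these libraries where they do the work, as an engineer would, in place of code of your own. Each camera call takes 0.05 s, during which the arm holds its last target. There are 200 camera calls.

## Working session

There is one attempt and no reset: what is moved stays moved. The work goes in short steps, Python scripts to look and compute and a tool call to move; the robot and the scene stay as the last step left them, time stands still between calls to the robot, and variables do not carry over. Pictures are saved under pics/ and viewed, about 12 in all and at most 16, crops included, and the job is handed in when it is done.

Besides the shell and the picture viewer there is one more tool, called after "Request:" as a command line: name --pt "numbers of a row" for each row, then --argument value for the rest. jog_arm: Moves the arm, as the interface text tells. Its arguments: {"type":"object","properties":{"rows":{"type":"array"},"grip_force":{"type":"number"}},"required":["rows"]}

```bash
mkdir -p pics; ls; cat > h.py <<'E'
import numpy as np, cv2
from cell import status, cams, env, outline_of, landmark_of
def snap(cam,fn=None):
    p,d=cams.read_camera(cam)
    if fn: cv2.imwrite('pics/'+fn,cv2.cvtColor(p,cv2.COLOR_RGB2BGR))
    return p,d
E
python3 - <<'E'
from h import *
for c in ('side','top'):
    print(c,cams.camera_params(c)); snap(c,c+'0.png')
print(status.get_obs())
E
```

```text
pics
side {'vfov': 47.94072748098805, 'cx': 313.5197024698313, 'cy': 198.62581935017198, 'k1': -0.058450221454952114, 'eye': array([0.56685261, 0.69626351, 0.82857373]), 'attitude': array([  44.48920605,    0.62329268, -179.07867977])}
top {'vfov': 53.865012909836466, 'cx': 316.67195291711204, 'cy': 203.41448352198634, 'k1': -0.03519897135279588, 'eye': array([ 0.38873277, -0.05106391,  1.0067902 ]), 'attitude': array([ 10.74988698,  -0.2670264 , -89.25656972])}
{'time_s': 0.1, 'qpos': array([-62.90334994,  18.43598021,  -4.01600265,  83.16939576,
         1.2975782 ,  78.53892438,  -3.2616061 ]), 'joint_velocities': array([ 0.02553391, -0.12289285, -0.07358868, -0.11913157,  0.03111547,
        0.02064036, -0.07404029]), 'effort': array([-2.68179538e-04, -4.92566693e+01, -4.05753488e-01, -3.13397777e+01,
       -6.40725810e-02,  3.95909068e-02,  6.46111243e-05]), 'tool_pos': array([0.28783407, 0.58259506, 0.40374444]), 'tool_rot': array([1.79992212e+02, 9.89230443e-02, 6.37123262e+01]), 'force': array([-0.97902921, -0.13701104,  0.10555938]), 'wrist_torque': array([ 0.02713724, -0.01253221,  0.02729992]), 'grip_width': 0.08694250131998672}
```

View pics/side0.png

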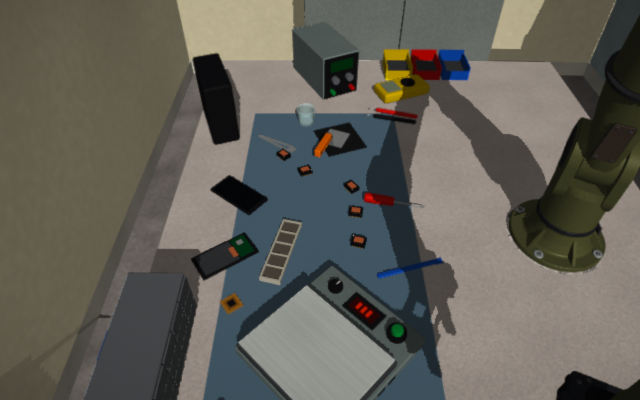

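View pics/top0.png

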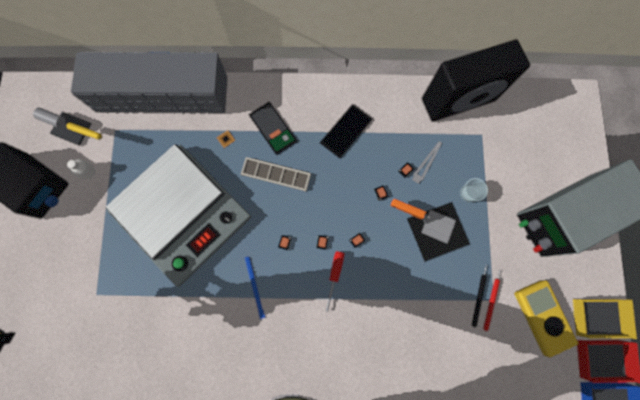

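Side view: five modules at (283,154), (305,170), (351,186), (355,211), (358,240). The tray is at (281,250), the spatula at (330,140) and the hot plate at the bottom with its green button at (397,330). The top view shows the same layout: modules at (406,170), (382,193), (285,242), (322,242), (358,240), and the tray at (275,174).

```bash
cat >> h.py <<'E'
from scipy.spatial.transform import Rotation as Ro
H,W=400,640
def cam(c):
    p=cams.camera_params(c); f=H/2/np.tan(np.radians(p['vfov']/2))
    K=np.array([[f,0,p['cx']],[0,f,p['cy']],[0,0,1]]); D=np.array([p['k1'],0,0,0.])
    R=Ro.from_euler('xyz',p['attitude'],degrees=True).as_matrix()@np.diag([1,-1,-1.])
    return K,D,R,np.array(p['eye'])
def rays(c,uv):   # world directions with unit optical depth
    K,D,R,e=cam(c); u=cv2.undistortPoints(np.asarray(uv,float).reshape(-1,1,2),K,D).reshape(-1,2)
    return np.c_[u,np.ones(len(u))]@R.T, e
def proj(c,X):
    K,D,R,e=cam(c); return cv2.projectPoints((np.asarray(X,float).reshape(-1,3)-e)@R,np.zeros(3),np.zeros(3),K,D)[0].reshape(-1,2)
def onplane(c,uv,z):
    d,e=rays(c,uv); return e+d*((z-e[2])/d[:,2])[:,None]
def tri(uva,ca,uvb,cb):
    da,ea=rays(ca,[uva]); db,eb=rays(cb,[uvb]); da=da[0]/np.linalg.norm(da);db=db[0]/np.linalg.norm(db)
    s=np.linalg.lstsq(np.c_[da,-db],eb-ea,rcond=None)[0]; A=ea+s[0]*da;B=eb+s[1]*db
    return (A+B)/2,np.linalg.norm(A-B)
def cloud(c,depth,mask):
    v,u=np.nonzero(mask&(depth>0)); d,e=rays(c,np.c_[u,v]); return e+d*depth[v,u][:,None]
def rect(P):  # min-area rectangle in xy: centre, long side, short side, yaw(deg) of long side
    (x,y),(w,h),a=cv2.minAreaRect((P[:,:2]*1000).astype(np.float32))
    if w<h: w,h,a=h,w,a+90
    return np.round([x/1000,y/1000,w/1000,h/1000,(a+90)%180-90],4)
E
cat > m.py <<'E'
from h import *
np.set_printoptions(suppress=True,precision=4)
L={}
for c in ('side','top'):
    p,d=snap(c)
    for n in ('module0_mid','tray_floor','blade','handle','pad_top','plate_top','start_top','pocket0'):
        r=[x for x in landmark_of(c,n) if x['conf']>.4]
        L[c,n]=[np.array(x['position'])[::-1] for x in r]
        print(c,n,[(round(x['conf'],2),np.round(np.array(x['position'])[::-1],1).tolist()) for x in r])
    for n in ('module0_mid','tray'):
        for o in outline_of(c,n):
            if o['conf']<.4: continue
            P=cloud(c,d,o['pixels']); zt=np.percentile(P[:,2],80); 
            print('  outl',c,n,round(o['conf'],2),'ztop',round(zt,4),rect(P[abs(P[:,2]-zt)<.005]),o['pixels'].sum())
for n in ('module0_mid','tray_floor','blade','handle','pad_top','plate_top','start_top','pocket0'):
    for a in L['side',n]:
        X=[tri(a,'side',b,'top') for b in L['top',n]]
        if X:
            x=min(X,key=lambda t:t[1]); print(n,x[0],round(x[1],4))
E
python3 m.py
```

```text
side module0_mid [(0.69, [283.5, 153.1])]
side tray_floor [(0.89, [283.8, 250.1])]
side blade [(0.69, [336.7, 139.6])]
side handle [(0.73, [328.5, 141.2])]
side pad_top []
side plate_top [(0.71, [316.9, 347.1])]
side start_top [(0.52, [398.6, 328.3]), (0.47, [350.0, 184.9])]
side pocket0 [(0.67, [291.5, 227.1])]
  outl side tray 0.96 ztop 0.0142 [ 0.6601  0.0561  0.1783  0.0488 76.238 ] 1422
top module0_mid [(0.71, [406.6, 169.9])]
top tray_floor [(0.96, [274.6, 170.3])]
top blade [(0.93, [437.9, 225.9])]
top handle [(0.8, [417.3, 210.7]), (0.67, [276.2, 176.2])]
top pad_top [(0.75, [437.0, 230.5])]
top plate_top []
top start_top [(0.64, [178.3, 264.6])]
top pocket0 [(0.84, [300.0, 179.7])]
  outl top module0_mid 0.52 ztop 0.0133 [  0.6726  -0.2863   0.0324   0.0261 -45.4372] 160
  outl top tray 0.71 ztop 0.0141 [ 0.6548  0.0569  0.1757  0.0492 75.963 ] 1285
module0_mid [ 0.6744 -0.2895  0.0078] 0.0055
tray_floor [0.659  0.0586 0.0126] 0.01
blade [ 0.5248 -0.3688 -0.0041] 0.0017
handle [ 0.5531 -0.3034  0.0424] 0.0076
start_top [0.4183 0.2772 0.0519] 0.0056
start_top [0.4649 0.178  0.3278] 0.1146
pocket0 [ 0.6398 -0.0091  0.0126] 0.0002
```

```bash
cat > m2.py <<'E'
from h import *
np.set_printoptions(suppress=True,precision=4)
for c in ('top','side'):
    p,d=snap(c)
    if c=='top':
        cr=np.hstack([cv2.resize(p[130:310,230:500],None,fx=2.9,fy=2.9,interpolation=cv2.INTER_CUBIC)]); cv2.imwrite('pics/crop1.png',cv2.cvtColor(cr,cv2.COLOR_RGB2BGR))
    for n in ['module%d_mid'%i for i in range(5)]+['spatula','hot_plate'][:1]:
        for o in outline_of(c,n):
            if o['conf']<.3: continue
            P=cloud(c,d,o['pixels']); zt=np.percentile(P[:,2],80)
            print(c,n,round(o['conf'],2),o['box'],'ztop',round(zt,4),rect(P[abs(P[:,2]-zt)<.005]),o['pixels'].sum())
    # black+copper blobs by depth: points 8..18 mm above the bench
    m=np.ones((H,W),bool); v,u=np.nonzero(d>0); P=np.zeros((H,W,3)); P[v,u]=cloud(c,d,m)
    z=P[...,2]; k=((z>.006)&(z<.02)&(P[...,0]>.38)&(P[...,0]<.75)&(abs(P[...,1])<.5)).astype(np.uint8)
    n,lab,st,cen=cv2.connectedComponentsWithStats(k)
    for i in range(1,n):
        if st[i,4]>60: Q=P[lab==i]; print('  blob',c,np.round(cen[i]),st[i,4],'z',np.round(np.median(Q[:,2]),4),rect(Q))
    k=((z>.03)&(z<.08)&(P[...,0]>.3)&(P[...,0]<.8)&(abs(P[...,1])<.6)).astype(np.uint8)
    n,lab,st,cen=cv2.connectedComponentsWithStats(k)
    for i in range(1,n):
        if st[i,4]>60: Q=P[lab==i]; print('  high',c,np.round(cen[i]),st[i,4],'z',np.round(np.median(Q[:,2]),4),rect(Q),rect(Q[Q[:,2]>.055]) if (Q[:,2]>.055).sum()>5 else '')
E
python3 m2.py
```

```text
top module0_mid 0.72 [398.0, 163.8, 413.1, 176.5] ztop 0.0135 [  0.6723  -0.2863   0.0324   0.0262 -47.9723] 125
top module0_mid 0.4 [239.3, 156.7, 308.3, 191.4] ztop 0.0138 [ 0.6552  0.0568  0.1762  0.0487 76.1644] 1222
top module3_mid 0.61 [315.9, 234.9, 326.8, 251.1] ztop 0.0145 [  0.4788  -0.0675   0.0338   0.0256 -10.4822] 163
top module4_mid 0.48 [277.2, 234.8, 291.1, 253.6] ztop 0.0143 [  0.4762   0.0273   0.0311   0.0242 -12.4255] 115
top spatula 0.96 [389.7, 198.1, 455.8, 242.7] ztop 0.0588 [ 0.5607 -0.2782  0.0858  0.0184 67.5828] 966
  blob top [279. 145.] 163 z 0.0076 [  0.73     0.0466   0.0749   0.039  -89.4578]
  blob top [337. 146.] 303 z 0.0087 [ 0.727  -0.1037  0.0879  0.0459 89.6103]
  blob top [275. 174.] 1235 z 0.0116 [ 0.6553  0.0568  0.1762  0.0492 75.9992]
  blob top [406. 169.] 128 z 0.0123 [  0.6725  -0.2861   0.0329   0.026  -45.1872]
  blob top [476. 189.] 63 z 0.0138 [ 0.6209 -0.464   0.0431  0.0202 32.2051]
  blob top [381. 192.] 137 z 0.0124 [ 0.6095 -0.2193  0.034   0.0266 23.4478]
  blob top [357. 240.] 143 z 0.0128 [  0.4852  -0.1561   0.0341   0.026
[... 2789 characters left out ...]
79]
  blob side [248. 248.] 167 z 0.0079 [  0.7342   0.0457   0.0673   0.031  -89.0931]
  blob side [358. 240.] 154 z 0.0126 [  0.482    0.0293   0.0343   0.028  -15.8459]
  high side [330.  84.] 310 z 0.0535 [ 0.5389 -0.5825  0.0851  0.0344  0.4135] [ 0.5441 -0.5824  0.0746  0.0344  0.4135]
  high side [391.  91.] 178 z 0.034 [ 0.3424 -0.5749  0.0841  0.0494 -0.0523] 
  high side [306. 110.] 231 z 0.0429 [  0.6176  -0.4517   0.0591   0.0583 -70.337 ] 
  high side [323. 144.] 218 z 0.0594 [ 0.5633 -0.2811  0.0995  0.0188 65.9988] [ 0.5662 -0.2756  0.0869  0.0181 67.3816]
  high side [330. 343.] 15517 z 0.0589 [ 0.55    0.2977  0.2707  0.2501 45.9559] [ 0.5574  0.3036  0.2404  0.2275 46.0352]
```

View pics/crop1.png

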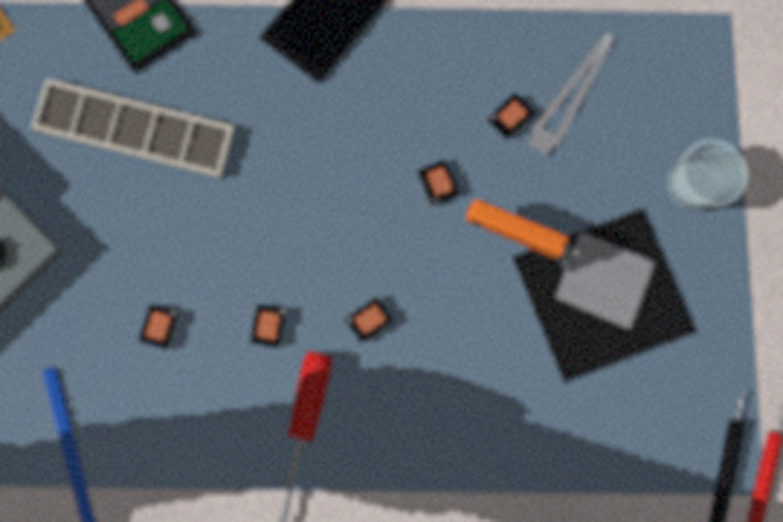

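```bash
cat > go.py <<'E'
# go.py x y z yaw [n]: the row that, repeated n times, brings the (downward) tool from the present pose to x y z yaw
import sys; from h import *
x,y,z,yaw=map(float,sys.argv[1:5]); o=status.get_obs(); p=np.array(o['tool_pos']); R=Ro.from_euler('xyz',o['tool_rot'],degrees=True)
T=Ro.from_euler('xyz',[180,0,yaw],degrees=True); w=(R.inv()*T).as_rotvec(degrees=True); d=np.array([x,y,z])-p
n=int(sys.argv[5]) if len(sys.argv)>5 else max(1,int(np.ceil(max(np.linalg.norm(d)/.038,np.linalg.norm(w)/7))))
M=sum((R*Ro.from_rotvec(k*w/n,degrees=True)).as_matrix() for k in range(n)); v=np.linalg.solve(M,d)
print('t',round(o['time_s'],2),'pos',p.round(4),'rot',np.round(o['tool_rot'],2),'n',n,'row',v.round(4),(w/n).round(2),'F',np.round(o['force'],1),'w',round(o['grip_width'],4))
q=p;r=R
for k in range(n): q=q+r.apply(v); r=r*Ro.from_rotvec(w/n,degrees=True); 
E
python3 go.py .4795 .0285 .26 -14.5 16; python3 go.py .4795 .0285 .26 165.5 16
```

```text
t 1.9 pos [0.2879 0.5828 0.4048] rot [ 1.800e+02 -1.000e-02  6.371e+01] n 16 row [-0.0055  0.0393  0.009 ] [-0.   -0.    4.89] F [-0.4  0.7  0.1] w 0.0867
t 1.9 pos [0.2879 0.5828 0.4048] rot [ 1.800e+02 -1.000e-02  6.371e+01] n 16 row [-0.0419 -0.0017  0.009 ] [ 0.   -0.   -6.36] F [-0.4  0.7  0.1] w 0.0867
```

Request:
jog_arm --pt "0.45 -0.0055 0.0393 0.009 0 0 4.89" --pt "0.45 -0.0055 0.0393 0.009 0 0 4.89" --pt "0.45 -0.0055 0.0393 0.009 0 0 4.89" --pt "0.45 -0.0055 0.0393 0.009 0 0 4.89" --pt "0.45 -0.0055 0.0393 0.009 0 0 4.89" --pt "0.45 -0.0055 0.0393 0.009 0 0 4.89" --pt "0.45 -0.0055 0.0393 0.009 0 0 4.89" --pt "0.45 -0.0055 0.0393 0.009 0 0 4.89" --pt "0.45 -0.0055 0.0393 0.009 0 0 4.89" --pt "0.45 -0.0055 0.0393 0.009 0 0 4.89" --pt "0.45 -0.0055 0.0393 0.009 0 0 4.89" --pt "0.45 -0.0055 0.0393 0.009 0 0 4.89" --grip_force 15

```text
time_s: 2.9
tool_pos: [0.5083, 0.1815, 0.2967]
tool_rot: [-180.0, -0.1, 4.8]
force: [-0.3, -0.4, 0.5]
grip_width: 0.0479
```

Request:
jog_arm --pt "0.45 -0.0055 0.0393 0.009 0 0 4.89" --pt "0.45 -0.0055 0.0393 0.009 0 0 4.89" --pt "0.45 -0.0055 0.0393 0.009 0 0 4.89" --pt "0.45 -0.0055 0.0393 0.009 0 0 4.89" --pt "0.45 0 0 0 0 0 0" --pt "0.45 0 0 0 0 0 0" --pt "0.45 0 0 0 0 0 0"

```text
time_s: 3.48
tool_pos: [0.4799, 0.0285, 0.2612]
tool_rot: [-179.9, -0.0, -14.5]
force: [0.4, 0.6, 0.9]
grip_width: 0.0479
```

```bash
python3 go.py .4795 .0285 .1875 -14.5 3
```

```text
t 3.48 pos [0.4799 0.0285 0.2612] rot [-1.7993e+02 -4.0000e-02 -1.4510e+01] n 3 row [-0.0002  0.      0.0246] [-0.02 -0.01 -0.  ] F [0.4 0.6 0.9] w 0.0479
```

Request:
jog_arm --pt "0.45 0 0 0.025 0 0 0" --pt "0.45 0 0 0.025 0 0 0" --pt "0.45 0 0 0.0235 0 0 0" --pt "0.45 0 0 0 0 0 0" --pt "0.8 0 0 0 0 0 0" --pt "0.8 0 0 0 0 0 0" --pt "0.8 0 0 0 0 0 0" --pt "0.8 0 0 0 0 0 0" --pt "0.8 0 0 -0.02 0 0 0" --pt "0.8 0 0 -0.04 0 0 0" --pt "0.8 0 0 0 0 0 0"

```text
time_s: 4.4
tool_pos: [0.4826, 0.028, 0.254]
tool_rot: [-179.7, -0.6, -14.6]
force: [1.7, 0.9, 0.4]
grip_width: 0.0338
```

```bash
cat > blobs.py <<'E'
# blobs.py x y [r zlo zhi]: rectangle of depth points near x,y in both cameras
import sys; from h import *
x,y,r,zl,zh=[float(a) for a in sys.argv[1:]]+[.04,.006,.2][len(sys.argv)-3:]
print({k:np.round(v,4) for k,v in status.get_obs().items() if k in('tool_pos','tool_rot','grip_width','time_s')})
for c in ('top','side'):
    p,d=snap(c,c+'_last.png'); P=cloud(c,d,np.ones((H,W),bool))
    rgb=p[d>0].astype(int)
    k=(np.hypot(P[:,0]-x,P[:,1]-y)<r)&(P[:,2]>zl)&(P[:,2]<zh); Q=P[k]
    if len(Q)>5: print(c,len(Q),'z',np.percentile(Q[:,2],[5,50,95]).round(4),rect(Q))
    kc=k&(rgb[:,0]>rgb[:,2]*1.5)&(rgb[:,0]>90)
    if kc.sum()>5: print('  copper',kc.sum(),rect(P[kc]),'mean',P[kc].mean(0).round(4))
E
python3 blobs.py .4799 .0285 .035 .03 .11
```

```text
{'time_s': np.float64(4.4), 'tool_pos': array([0.4826, 0.028 , 0.254 ]), 'tool_rot': array([-179.6783,   -0.5775,  -14.5583]), 'grip_width': np.float64(0.0338)}
side 307 z [0.0668 0.0762 0.1047] [  0.4854   0.0284   0.0553   0.0292 -12.8895]
  copper 55 [ 0.4869  0.0304  0.0225  0.0223 -9.5279] mean [0.486  0.0277 0.0754]
```

```bash
python3 go.py .4795 .0285 .25 -14.5 3;  python3 - <<'E'
import numpy as np
a=np.radians(-13.9);c=np.array([.6577,.0563])
for k in (-2,-1,0,1,2): print(k,(c+k*.034*np.array([-np.sin(a),np.cos(a)])).round(4))
E
```

```text
t 4.5 pos [0.4807 0.0282 0.2498] rot [-179.82   -0.26  -14.52] n 3 row [-0.0004  0.     -0.0001] [-0.06 -0.09 -0.01] F [-0.   0.5 -0.8] w 0.0339
-2 [ 0.6414 -0.0097]
-1 [0.6495 0.0233]
0 [0.6577 0.0563]
1 [0.6659 0.0893]
2 [0.674  0.1223]
```

View pics/side_last.png

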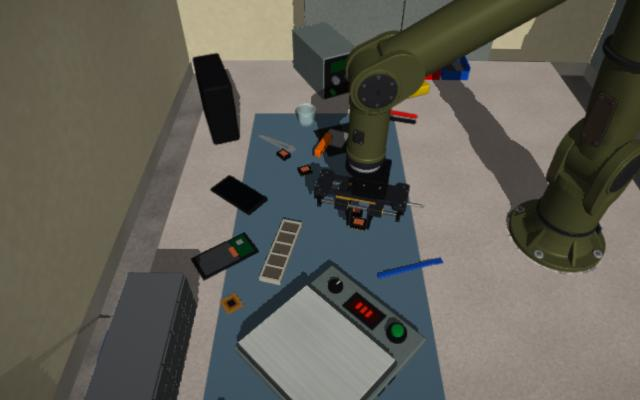

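```bash
python3 go.py .673 .1223 .25 -13.9 7
```

```text
t 4.5 pos [0.4807 0.0282 0.2498] rot [-179.82   -0.26  -14.52] n 7 row [ 0.0233 -0.0198  0.0001] [-0.03 -0.04 -0.09] F [-0.   0.5 -0.8] w 0.0339
```

Request:
jog_arm --pt "0.8 0.0233 -0.0198 0 0 0 -0.09" --pt "0.8 0.0233 -0.0198 0 0 0 -0.09" --pt "0.8 0.0233 -0.0198 0 0 0 -0.09" --pt "0.8 0.0233 -0.0198 0 0 0 -0.09" --pt "0.8 0.0233 -0.0198 0 0 0 -0.09" --pt "0.8 0.0233 -0.0198 0 0 0 -0.09" --pt "0.8 0.0233 -0.0198 0 0 0 -0.09" --pt "0.8 0 0 0 0 0 0" --pt "0.8 0 0 0 0 0 0" --pt "0.8 0 0 0 0 0 0" --pt "0.8 0 0 0 0 0 0"

```text
time_s: 5.42
tool_pos: [0.671, 0.1212, 0.2468]
tool_rot: [179.9, 0.1, -14.0]
force: [-0.4, -0.3, 0.3]
grip_width: 0.0332
```

```bash
python3 go.py .673 .1223 .22 -13.9 1; python3 blobs.py .673 .1223 .035 .04 .11;  python3 blobs.py .645 .01 .085 .01 .02
```

```text
t 5.42 pos [0.671  0.1212 0.2468] rot [ 1.7994e+02  8.0000e-02 -1.3960e+01] n 1 row [ 0.0018 -0.0016  0.0267] [ 0.06  0.08 -0.06] F [-0.4 -0.3  0.3] w 0.0332
{'time_s': np.float64(5.4167), 'tool_pos': array([0.671 , 0.1212, 0.2468]), 'tool_rot': array([ 1.799444e+02,  8.400000e-02, -1.396230e+01]), 'grip_width': np.float64(0.0332)}
top 33 z [0.0634 0.0723 0.1055] [ 0.6813  0.1104  0.0287  0.0133 -9.9959]
  copper 8 [ 6.73700e-01  1.16700e-01  1.16000e-02  3.50000e-03 -1.33274e+01] mean [0.6738 0.1163 0.0706]
side 351 z [0.062  0.0723 0.1022] [  0.6745   0.1204   0.0593   0.0277 -15.5676]
  copper 67 [  0.6745   0.1223   0.0242   0.0215 -13.4266] mean [0.6738 0.1206 0.0709]
{'time_s': np.float64(5.5167), 'tool_pos': array([0.6712, 0.1214, 0.2475]), 'tool_rot': array([ 1.799998e+02,  2.190000e-02, -1.396100e+01]), 'grip_width': np.float64(0.0338)}
top 650 z [0.0102 0.0125 0.0167] [6.49300e-01 3.20000e-02 1.24700e-01 4.97000e-02 7.65209e+01]
side 79 z [0.0108 0.0139 0.0163] [6.61100e-01 6.07000e-02 5.99000e-02 4.87000e-02 7.61979e+01]
```

Request:
jog_arm --pt "0.8 0.0018 -0.0016 0.02 0 0 0" --pt "0.8 0 0 0.015 0 0 0" --pt "0.8 0 0 0.006 0 0 0" --pt "0.8 0 0 0 0 0 0" --pt "0.8 0 0 0 0 0 0" --pt "0.8 0 0 0 0 0 0"

```text
time_s: 6.12
tool_pos: [0.6743, 0.1233, 0.2069]
tool_rot: [-180.0, -0.0, -13.9]
force: [0.5, -0.3, 0.0]
grip_width: 0.0339
```

```bash
python3 go.py .6733 .1225 .2 -13.9 1; python3 blobs.py .6733 .1225 .04 .02 .036
```

```text
t 6.12 pos [0.6743 0.1233 0.2069] rot [-1.7998e+02 -5.0000e-02 -1.3910e+01] n 1 row [-0.0008  0.001   0.0069] [-0.02 -0.05 -0.01] F [ 0.5 -0.3  0. ] w 0.0339
{'time_s': np.float64(6.1167), 'tool_pos': array([0.6743, 0.1233, 0.2069]), 'tool_rot': array([-1.799801e+02, -4.910000e-02, -1.390670e+01]), 'grip_width': np.float64(0.0339)}
top 14 z [0.021  0.0307 0.033 ] [ 6.7800e-01  1.1370e-01  1.4800e-02  1.1600e-02 -1.7038e+01]
  copper 7 [ 0.6757  0.1184  0.0075  0.003  -1.0876] mean [0.6756 0.1182 0.0313]
side 204 z [0.0218 0.0306 0.0337] [  0.6767   0.1251   0.0504   0.027  -21.9599]
  copper 64 [6.78200e-01 1.24900e-01 2.29000e-02 2.24000e-02 7.47693e+01] mean [0.6774 0.1228 0.031 ]
```

Request:
jog_arm --pt "0.8 -0.0008 0.001 0.003 0 0 0" --pt "0.8 0 0 0.0035 0 0 0" --pt "0.8 0 0 0 0 0 0" --pt "0.8 0 0 0 0 0 0" --pt "0.45 0 0 0 0 0 0" --pt "0.45 0 0 0 0 0 0" --pt "0.45 0 0 0 0 0 0" --pt "0.45 0 0 -0.02 0 0 0" --pt "0.45 0 0 -0.03 0 0 0" --pt "0.45 0 0 0 0 0 0" --pt "0.45 0 0 0 0 0 0"

```text
time_s: 7.13
tool_pos: [0.6739, 0.1226, 0.2522]
tool_rot: [-179.9, -0.2, -13.9]
force: [0.2, 0.7, -0.9]
grip_width: 0.0479
```

```bash
python3 go.py .480 -.067 .25 -10;python3 go.py .480 -.067 .25 -10 8; python3 blobs.py .6733 .1225 .04 .018 .036; python3 blobs.py .657 .0563 .11 .010 .02; python3 - <<'E'
import cv2
a=cv2.imread('pics/side_last.png')[215:290,245:315]; cv2.imwrite('pics/c2.png',cv2.resize(a,None,fx=7,fy=7,interpolation=cv2.INTER_CUBIC))
E
```

```text
t 7.13 pos [0.6739 0.1226 0.2522] rot [-179.87   -0.22  -13.9 ] n 8 row [-0.0187  0.0283  0.0002] [-0.01 -0.03 -0.49] F [ 0.2  0.7 -0.9] w 0.0479
t 7.13 pos [0.6739 0.1226 0.2522] rot [-179.87   -0.22  -13.9 ] n 8 row [-0.0187  0.0283  0.0002] [-0.01 -0.03 -0.49] F [ 0.2  0.7 -0.9] w 0.0479
{'time_s': np.float64(7.1333), 'tool_pos': array([0.6739, 0.1226, 0.2522]), 'tool_rot': array([-179.8747,   -0.2227,  -13.9003]), 'grip_width': np.float64(0.0479)}
top 48 z [0.0194 0.0233 0.0264] [  0.6705   0.1213   0.034    0.0258 -13.6654]
  copper 10 [6.76300e-01 1.14500e-01 8.20000e-03 5.50000e-03 8.43728e+01] mean [0.6767 0.1142 0.0252]
side 183 z [0.0192 0.0236 0.0263] [ 0.6757  0.1235  0.0404  0.0349 -9.9927]
  copper 61 [ 0.6755  0.1217  0.0221  0.0176 -7.6945] mean [0.6756 0.1213 0.0244]
{'time_s': np.float64(7.2333), 'tool_pos': array([0.6727, 0.1227, 0.2493]), 'tool_rot': array([ 1.799941e+02,  4.220000e-02, -1.388870e+01]), 'grip_width': np.float64(0.0476)}
top 819 z [0.0103 0.0122 0.017 ] [6.96800e-01 4.33000e-02 1.70300e-01 1.35900e-01 7.58217e+01]
side 405 z [0.0103 0.0138 0.0173] [  0.7052   0.0797   0.1263   0.1139 -12.551 ]
```

View pics/c2.png

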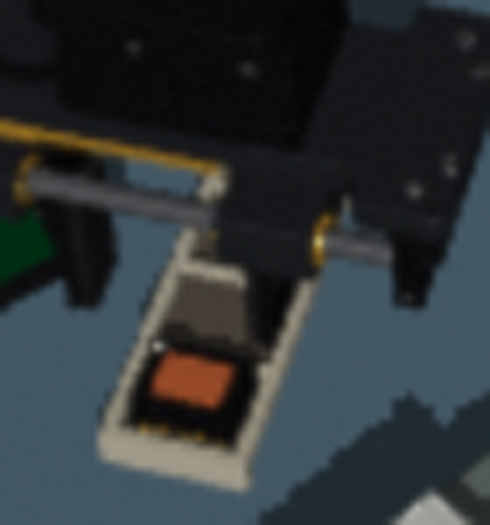

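Request:
jog_arm --pt "0.45 -0.0187 0.0283 0 0 0 -0.5" --pt "0.45 -0.0187 0.0283 0 0 0 -0.5" --pt "0.45 -0.0187 0.0283 0 0 0 -0.5" --pt "0.45 -0.0187 0.0283 0 0 0 -0.5" --pt "0.45 -0.0187 0.0283 0 0 0 -0.5" --pt "0.45 -0.0187 0.0283 0 0 0 -0.5" --pt "0.45 -0.0187 0.0283 0 0 0 -0.5" --pt "0.45 -0.0187 0.0283 0 0 0 -0.5" --pt "0.45 0 0 0 0 0 0" --pt "0.45 0 0 0.02 0 0 0" --pt "0.45 0 0 0.02 0 0 0" --pt "0.45 0 0 0 0 0 0"

```text
time_s: 8.33
tool_pos: [0.477, -0.067, 0.2063]
tool_rot: [179.9, 0.4, -9.9]
force: [-1.3, -0.4, -0.2]
grip_width: 0.0481
```

```bash
python3 blobs.py .48 -.067 .032 .005 .017; python3 go.py .481 -.067 .1877 -9.8 1; 
```

```text
{'time_s': np.float64(8.3333), 'tool_pos': array([ 0.477 , -0.067 ,  0.2063]), 'tool_rot': array([179.9161,   0.3901,  -9.9167]), 'grip_width': np.float64(0.0481)}
side 133 z [0.0079 0.0125 0.0157] [ 0.4841 -0.0667  0.034   0.032  -8.8144]
  copper 39 [  0.484   -0.069    0.0202   0.0188 -10.3158] mean [ 0.4844 -0.0677  0.0136]
t 8.43 pos [ 0.4786 -0.0671  0.209 ] rot [ 1.7995e+02  1.5000e-01 -9.9000e+00] n 1 row [ 0.0024 -0.0005  0.0213] [ 0.05  0.15 -0.1 ] F [-0.   1.   0.1] w 0.0478
```

Request:
jog_arm --pt "0.45 0.001 0 0.0125 0 0 0" --pt "0.45 0 0 0.01 0 0 0" --pt "0.45 0 0 0 0 0 0" --pt "0.8 0 0 0 0 0 0" --pt "0.8 0 0 0 0 0 0" --pt "0.8 0 0 0 0 0 0" --pt "0.8 0 0 -0.02 0 0 0" --pt "0.8 0 0 -0.04 0 0 0" --pt "0.8 0 0 0 0 0 0" --pt "0.8 0 0 0 0 0 0" --pt "0.8 0 0 0 0 0 0" --pt "0.8 0 0 0 0 0 0"

```text
time_s: 9.43
tool_pos: [0.4795, -0.0673, 0.2465]
tool_rot: [180.0, 0.1, -9.9]
force: [-0.6, -0.8, 0.2]
grip_width: 0.0338
```

```bash
python3 go.py .6652 .0895 .248 -13.9 8
```

```text
t 9.43 pos [ 0.4795 -0.0673  0.2465] rot [ 1.7999e+02  9.0000e-02 -9.8900e+00] n 8 row [ 0.0188 -0.0239 -0.0002] [0.   0.01 0.5 ] F [-0.6 -0.8  0.2] w 0.0338
```

Request:
jog_arm --pt "0.8 0.0188 -0.0239 0 0 0 0.5" --pt "0.8 0.0188 -0.0239 0 0 0 0.5" --pt "0.8 0.0188 -0.0239 0 0 0 0.5" --pt "0.8 0.0188 -0.0239 0 0 0 0.5" --pt "0.8 0.0188 -0.0239 0 0 0 0.5" --pt "0.8 0.0188 -0.0239 0 0 0 0.5" --pt "0.8 0.0188 -0.0239 0 0 0 0.5" --pt "0.8 0.0188 -0.0239 0 0 0 0.5" --pt "0.8 0 0 0 0 0 0" --pt "0.8 0 0 0.02 0 0 0" --pt "0.8 0 0 0.012 0 0 0" --pt "0.8 0 0 0 0 0 0"

```text
time_s: 10.43
tool_pos: [0.6638, 0.0891, 0.2103]
tool_rot: [179.8, 0.4, -13.9]
force: [-1.2, -0.1, -0.7]
grip_width: 0.0337
```

Request:
jog_arm --pt "0.8 0 0 0 0 0 0" --pt "0.8 0 0 0 0 0 0" --pt "0.8 0 0 0 0 0 0"

```text
time_s: 10.68
tool_pos: [0.6662, 0.0891, 0.2162]
tool_rot: [-180.0, -0.1, -13.9]
force: [0.8, -0.4, 0.6]
grip_width: 0.0338
```

```bash
python3 go.py .6652 .0895 .2003 -13.9 1;python3 blobs.py .6652 .0895 .03 .022 .042
```

```text
t 10.68 pos [0.6662 0.0891 0.2162] rot [-1.7996e+02 -7.0000e-02 -1.3930e+01] n 1 row [-0.0011 -0.0001  0.0159] [-0.04 -0.07 -0.03] F [ 0.8 -0.4  0.6] w 0.0338
{'time_s': np.float64(10.6833), 'tool_pos': array([0.6662, 0.0891, 0.2162]), 'tool_rot': array([-1.799618e+02, -6.840000e-02, -1.392730e+01]), 'grip_width': np.float64(0.0338)}
top 6 z [0.0362 0.0398 0.0416] [ 6.74300e-01  7.94000e-02  2.05000e-02  1.80000e-03 -1.87334e+01]
side 213 z [0.0233 0.039  0.0417] [  0.6696   0.0973   0.0483   0.0413 -18.3825]
  copper 60 [6.71600e-01 9.93000e-02 3.76000e-02 2.07000e-02 7.85927e+01] mean [0.671  0.0944 0.037 ]
```

Request:
jog_arm --pt "0.8 -0.0009 -0.0003 0.01 0 0 0" --pt "0.8 0 0 0.0057 0 0 0" --pt "0.8 0 0 0 0 0 0" --pt "0.8 0 0 0 0 0 0" --pt "0.8 0 0 0 0 0 0" --pt "0.45 0 0 0 0 0 0" --pt "0.45 0 0 0 0 0 0" --pt "0.45 0 0 0 0 0 0" --pt "0.45 0 0 -0.02 0 0 0" --pt "0.45 0 0 -0.03 0 0 0" --pt "0.45 0 0 0 0 0 0" --pt "0.45 0 0 0 0 0 0"

```text
time_s: 11.78
tool_pos: [0.6662, 0.0899, 0.252]
tool_rot: [-179.9, -0.2, -13.9]
force: [-0.4, -0.8, 0.3]
grip_width: 0.0481
```

```bash
python3 go.py .4875 -.1555 .25 -54.5 9; python3 blobs.py .6652 .0895 .016 .018 .036
```

```text
t 11.78 pos [0.6662 0.0899 0.252 ] rot [-179.88   -0.24  -13.9 ] n 9 row [-0.0025  0.0343  0.0002] [-0.02 -0.02  4.51] F [-0.4 -0.8  0.3] w 0.0481
{'time_s': np.float64(11.7833), 'tool_pos': array([0.6662, 0.0899, 0.252 ]), 'tool_rot': array([-179.8796,   -0.2422,  -13.9038]), 'grip_width': np.float64(0.0481)}
top 12 z [0.0211 0.0228 0.0246] [6.72800e-01 8.47000e-02 2.12000e-02 7.90000e-03 6.58404e+01]
side 125 z [0.0203 0.0241 0.0266] [  0.666    0.0916   0.0306   0.0256 -13.9655]
  copper 56 [  0.6671   0.0887   0.0217   0.0183 -16.2075] mean [0.6674 0.0898 0.0245]
```

Request:
jog_arm --pt "0.45 -0.0025 0.0343 0 0 0 4.51" --pt "0.45 -0.0025 0.0343 0 0 0 4.51" --pt "0.45 -0.0025 0.0343 0 0 0 4.51" --pt "0.45 -0.0025 0.0343 0 0 0 4.51" --pt "0.45 -0.0025 0.0343 0 0 0 4.51" --pt "0.45 -0.0025 0.0343 0 0 0 4.51" --pt "0.45 -0.0025 0.0343 0 0 0 4.51" --pt "0.45 -0.0025 0.0343 0 0 0 4.51" --pt "0.45 -0.0025 0.0343 0 0 0 4.51" --pt "0.45 0 0 0 0 0 0" --pt "0.45 0 0 0.02 0 0 0" --pt "0.45 0 0 0 0 0 0"

```text
time_s: 12.88
tool_pos: [0.4846, -0.1545, 0.2267]
tool_rot: [179.8, 0.2, -54.5]
force: [-1.2, 1.2, -0.7]
grip_width: 0.0479
```

```bash
python3 blobs.py .4875 -.1555 .032 .005 .017; python3 blobs.py .4875 -.1555 .032 .005 .017; python3 go.py .4875 -.1555 .1877 -54.5 1; 
```

```text
{'time_s': np.float64(12.8833), 'tool_pos': array([ 0.4846, -0.1545,  0.2267]), 'tool_rot': array([179.7933,   0.2298, -54.5144]), 'grip_width': np.float64(0.0479)}
side 119 z [0.0073 0.0125 0.0156] [ 4.9060e-01 -1.5570e-01  3.6700e-02  2.7500e-02 -5.6602e+01]
  copper 33 [ 4.90000e-01 -1.56300e-01  2.16000e-02  1.60000e-02 -6.32319e+01] mean [ 0.4897 -0.1568  0.0131]
{'time_s': np.float64(12.9833), 'tool_pos': array([ 0.486 , -0.1545,  0.2286]), 'tool_rot': array([ 1.798591e+02,  1.077000e-01, -5.445880e+01]), 'grip_width': np.float64(0.0477)}
side 118 z [0.0072 0.0122 0.0152] [ 4.86200e-01 -1.50300e-01  4.75000e-02  2.73000e-02 -5.49897e+01]
  copper 32 [ 4.89500e-01 -1.57200e-01  2.16000e-02  1.46000e-02 -6.19506e+01] mean [ 0.49   -0.1568  0.0131]
t 13.08 pos [ 0.4869 -0.1546  0.2296] rot [179.97  -0.   -54.44] n 1 row [ 0.0011 -0.      0.0419] [ 0.03 -0.    0.06] F [ 0.6 -0.   0.1] w 0.0479
```

Request:
jog_arm --pt "0.45 0.0005 0 0.0215 0 0 0" --pt "0.45 0 0 0.02 0 0 0" --pt "0.45 0 0 0 0 0 0" --pt "0.8 0 0 0 0 0 0" --pt "0.8 0 0 0 0 0 0" --pt "0.8 0 0 0 0 0 0" --pt "0.8 0 0 -0.02 0 0 0" --pt "0.8 0 0 -0.04 0 0 0" --pt "0.8 0 0 0 0 0 0" --pt "0.8 0 0 0 0 0 0" --pt "0.8 0 0 0 0 0 0" --pt "0.8 0 0 0 0 0 0"

```text
time_s: 14.08
tool_pos: [0.4864, -0.1551, 0.2476]
tool_rot: [180.0, 0.1, -54.5]
force: [-0.6, -0.2, 0.0]
grip_width: 0.0337
```

```bash
python3 go.py .657 .0565 .248 -13.9 9;python3 blobs.py .4875 -.1555 .03 .06 .08
```

```text
t 14.08 pos [ 0.4864 -0.1551  0.2476] rot [ 1.7998e+02  5.0000e-02 -5.4480e+01] n 9 row [ 0.0013 -0.0308 -0.    ] [ 0.    0.01 -4.51] F [-0.6 -0.2  0. ] w 0.0337
{'time_s': np.float64(14.0833), 'tool_pos': array([ 0.4864, -0.1551,  0.2476]), 'tool_rot': array([ 1.799753e+02,  5.280000e-02, -5.448200e+01]), 'grip_width': np.float64(0.0337)}
side 154 z [0.0627 0.0707 0.0788] [ 4.88700e-01 -1.53400e-01  5.14000e-02  2.69000e-02 -5.65616e+01]
  copper 13 [ 4.92700e-01 -1.55400e-01  2.13000e-02  7.20000e-03 -6.95048e+01] mean [ 0.4935 -0.1562  0.0718]
```

Request:
jog_arm --pt "0.8 0.0013 -0.0308 0 0 0 -4.51" --pt "0.8 0.0013 -0.0308 0 0 0 -4.51" --pt "0.8 0.0013 -0.0308 0 0 0 -4.51" --pt "0.8 0.0013 -0.0308 0 0 0 -4.51" --pt "0.8 0.0013 -0.0308 0 0 0 -4.51" --pt "0.8 0.0013 -0.0308 0 0 0 -4.51" --pt "0.8 0.0013 -0.0308 0 0 0 -4.51" --pt "0.8 0.0013 -0.0308 0 0 0 -4.51" --pt "0.8 0.0013 -0.0308 0 0 0 -4.51" --pt "0.8 0 0 0 0 0 0" --pt "0.8 0 0 0.02 0 0 0" --pt "0.8 0 0 0.012 0 0 0"

```text
time_s: 15.18
tool_pos: [0.6569, 0.0569, 0.2139]
tool_rot: [179.9, 0.1, -13.8]
force: [-0.8, -0.3, -0.1]
grip_width: 0.0337
```

Request:
jog_arm --pt "0.8 0 0 0 0 0 0" --pt "0.8 0 0 0 0 0 0" --pt "0.8 0 0 0 0 0 0" --pt "0.8 0 0 0 0 0 0"

```text
time_s: 15.52
tool_pos: [0.6577, 0.0557, 0.2169]
tool_rot: [-180.0, -0.1, -14.0]
force: [0.2, -1.1, 0.9]
grip_width: 0.0337
```

```bash
python3 go.py .657 .0565 .2003 -13.9 1;python3 blobs.py .66 .0565 .03 .031 .042
```

```text
t 15.52 pos [0.6577 0.0557 0.2169] rot [-1.7997e+02 -7.0000e-02 -1.3950e+01] n 1 row [-0.0009 -0.0006  0.0166] [-0.03 -0.07 -0.05] F [ 0.2 -1.1  0.9] w 0.0337
{'time_s': np.float64(15.5167), 'tool_pos': array([0.6577, 0.0557, 0.2169]), 'tool_rot': array([-1.799711e+02, -7.180000e-02, -1.395010e+01]), 'grip_width': np.float64(0.0337)}
side 159 z [0.0323 0.0394 0.0416] [  0.66     0.0555   0.0516   0.0298 -16.4962]
  copper 39 [ 0.6605  0.0548  0.0208  0.0155 -2.3818] mean [0.6609 0.0545 0.0401]
```

Request:
jog_arm --pt "0.8 -0.0008 -0.0008 0.01 0 0 0" --pt "0.8 0 0 0.0066 0 0 0" --pt "0.8 0 0 0 0 0 0" --pt "0.8 0 0 0 0 0 0" --pt "0.8 0 0 0 0 0 0" --pt "0.45 0 0 0 0 0 0" --pt "0.45 0 0 0 0 0 0" --pt "0.45 0 0 0 0 0 0" --pt "0.45 0 0 -0.02 0 0 0" --pt "0.45 0 0 -0.03 0 0 0" --pt "0.45 0 0 0 0 0 0" --pt "0.45 0 0 0 0 0 0"

```text
time_s: 16.62
tool_pos: [0.6577, 0.0571, 0.2517]
tool_rot: [-179.9, -0.2, -13.9]
force: [-0.2, 0.5, -0.2]
grip_width: 0.0475
```

```bash
python3 go.py .6113 -.2192 .25 23.7 8; python3 blobs.py .66 .0565 .02 .018 .036
```

```text
t 16.62 pos [0.6577 0.0571 0.2517] rot [-179.89   -0.23  -13.9 ] n 8 row [-0.0075  0.0349  0.0002] [-0.   -0.03 -4.7 ] F [-0.2  0.5 -0.2] w 0.0475
{'time_s': np.float64(16.6167), 'tool_pos': array([0.6577, 0.0571, 0.2517]), 'tool_rot': array([-179.895 ,   -0.228 ,  -13.8983]), 'grip_width': np.float64(0.0475)}
side 153 z [0.0209 0.0242 0.0265] [  0.659    0.0586   0.034    0.0273 -12.423 ]
  copper 50 [0.6589 0.056  0.0206 0.0178 3.8728] mean [0.6588 0.0566 0.0245]
```

Seated. Next is the module at (.611,-.219). The spatula handle (top about 60 mm) is near it, so I'll watch that.

Request:
jog_arm --pt "0.45 -0.0075 0.0349 0 0 0 -4.7" --pt "0.45 -0.0075 0.0349 0 0 0 -4.7" --pt "0.45 -0.0075 0.0349 0 0 0 -4.7" --pt "0.45 -0.0075 0.0349 0 0 0 -4.7" --pt "0.45 -0.0075 0.0349 0 0 0 -4.7" --pt "0.45 -0.0075 0.0349 0 0 0 -4.7" --pt "0.45 -0.0075 0.0349 0 0 0 -4.7" --pt "0.45 -0.0075 0.0349 0 0 0 -4.7" --pt "0.45 0 0 0 0 0 0" --pt "0.45 0 0 0 0 0 0" --pt "0.45 0 0 0 0 0 0"

```text
time_s: 17.63
tool_pos: [0.6097, -0.2189, 0.2481]
tool_rot: [-179.9, 0.1, 23.6]
force: [0.6, -0.6, 0.0]
grip_width: 0.0477
```

```bash
python3 blobs.py .6113 -.2192 .032 .005 .017; python3 blobs.py .6745 -.2845 .032 .005 .02;python3 blobs.py .56 -.28 .06 .05 .07;python3 go.py .6113 -.2192 .1877 23.7 1; 
```

```text
{'time_s': np.float64(17.6333), 'tool_pos': array([ 0.6097, -0.2189,  0.2481]), 'tool_rot': array([-1.798728e+02,  7.840000e-02,  2.364840e+01]), 'grip_width': np.float64(0.0477)}
side 107 z [0.0069 0.0124 0.0151] [ 0.6151 -0.2191  0.0345  0.0305 21.7861]
  copper 25 [ 0.615  -0.2204  0.0191  0.018   1.7497] mean [ 0.6148 -0.2203  0.0131]
{'time_s': np.float64(17.7333), 'tool_pos': array([ 0.6103, -0.2173,  0.2485]), 'tool_rot': array([-1.798863e+02,  2.950000e-02,  2.382460e+01]), 'grip_width': np.float64(0.0479)}
side 104 z [0.0056 0.0124 0.0154] [ 0.676  -0.2873  0.0436  0.0403  7.5644]
  copper 26 [ 6.7810e-01 -2.8730e-01  2.3000e-02  1.4300e-02 -4.9189e+01] mean [ 0.677  -0.2869  0.0135]
{'time_s': np.float64(17.8333), 'tool_pos': array([ 0.6105, -0.2174,  0.249 ]), 'tool_rot': array([-1.799323e+02,  7.000000e-03,  2.385620e+01]), 'grip_width': np.float64(0.0477)}
side 139 z [0.0519 0.06   0.0636] [ 5.66300e-01 -2.74500e-01  9.38000e-02  2.13000e-02  6.65335e+01]
  copper 134 [ 5.6460e-01 -2.7680e-01  8.7800e-02  1.7900e-02  6.8589e+01] mean [ 0.5634 -0.274   0.0593]
t 17.93 pos [ 0.6104 -0.218   0.2494] rot [-1.7997e+02 -1.0000e-02  2.3820e+01] n 1 row [0.0003 0.0015 0.0617] [-0.03 -0.01  0.12] F [0.6 0.1 0.2] w 0.0481
```

The spatula handle's end is too close to this module's lengthwise grip. I'll shift the module clear by its short sides first, then regrip it by its length.

Request:
jog_arm --pt "0.45 0.0003 0.001 0 0 0 6.92" --pt "0.45 0 0 0 0 0 6.92" --pt "0.45 0 0 0 0 0 6.92" --pt "0.45 0 0 0 0 0 6.92" --pt "0.45 0 0 0 0 0 6.92" --pt "0.45 0 0 0 0 0 6.92" --pt "0.45 0 0 0 0 0 6.92" --pt "0.45 0 0 0 0 0 6.92" --pt "0.45 0 0 0 0 0 6.92" --pt "0.45 0 0 0 0 0 6.92" --pt "0.45 0 0 0 0 0 6.92" --pt "0.45 0 0 0 0 0 6.92"

```text
time_s: 18.93
tool_pos: [0.611, -0.2194, 0.2496]
tool_rot: [-180.0, 0.0, -59.6]
force: [0.3, -0.2, 0.1]
grip_width: 0.0479
```

Request:
jog_arm --pt "0.45 0 0 0 0 0 6.92" --pt "0.45 0 0 0.02 0 0 0" --pt "0.45 0 0 0.02 0 0 0" --pt "0.45 0 0 0 0 0 0" --pt "0.45 0 0 0 0 0 0" --pt "0.45 0 0 0 0 0 0"

```text
time_s: 19.43
tool_pos: [0.6112, -0.2201, 0.2104]
tool_rot: [-180.0, -0.0, -66.2]
force: [0.5, -0.0, -0.1]
grip_width: 0.0478
```

```bash
python3 go.py .6115 -.2192 .1877 -66.2 1; python3 blobs.py .6115 -.2192 .032 .005 .017
```

```text
t 19.43 pos [ 0.6112 -0.2201  0.2104] rot [-1.7995e+02 -4.0000e-02 -6.6230e+01] n 1 row [-0.0007 -0.0006  0.0227] [-0.05 -0.04 -0.03] F [ 0.5 -0.  -0.1] w 0.0478
{'time_s': np.float64(19.4333), 'tool_pos': array([ 0.6112, -0.2201,  0.2104]), 'tool_rot': array([-1.799526e+02, -3.850000e-02, -6.622830e+01]), 'grip_width': np.float64(0.0478)}
side 68 z [0.0054 0.0117 0.0156] [ 0.6084 -0.2182  0.0478  0.0297 14.2069]
  copper 8 [ 6.21700e-01 -2.14900e-01  8.90000e-03  5.50000e-03 -8.80147e+01] mean [ 0.6213 -0.2159  0.0148]
```

Request:
jog_arm --pt "0.45 0 0 0.0225 0 0 0" --pt "0.45 0 0 0 0 0 0" --pt "0.8 0 0 0 0 0 0" --pt "0.8 0 0 0 0 0 0" --pt "0.8 0 0 0 0 0 0" --pt "0.8 0 0 0 0 0 0" --pt "0.8 0 0 -0.03 0 0 0" --pt "0.8 -0.0305 -0.01345 0 0 0 0" --pt "0.8 -0.0305 -0.01345 0 0 0 0" --pt "0.8 -0.0305 -0.01345 0 0 0 0" --pt "0.8 0 0 0 0 0 0" --pt "0.8 0 0 0 0 0 0"

```text
time_s: 20.53
tool_pos: [0.6116, -0.1169, 0.2173]
tool_rot: [-179.9, 0.1, -65.9]
force: [-0.2, -0.4, -1.1]
grip_width: 0.0252
```

Request:
jog_arm --pt "0.8 0 0 0.015 0 0 0" --pt "0.8 0 0 0.0145 0 0 0" --pt "0.8 0 0 0 0 0 0" --pt "0.8 0 0 0 0 0 0" --pt "0.8 0 0 0 0 0 0" --pt "0.45 0 0 0 0 0 0" --pt "0.45 0 0 0 0 0 0" --pt "0.45 0 0 0 0 0 0" --pt "0.45 0 0 -0.03 0 0 0" --pt "0.45 0 0 0 0 0 -6.92" --pt "0.45 0 0 0 0 0 -6.92" --pt "0.45 0 0 0 0 0 -6.92"

```text
time_s: 21.53
tool_pos: [0.6111, -0.1202, 0.2181]
tool_rot: [-180.0, -0.1, -45.1]
force: [-0.3, -0.4, -0.1]
grip_width: 0.0476
```

Request:
jog_arm --pt "0.45 0 0 0 0 0 -6.92" --pt "0.45 0 0 0 0 0 -6.92" --pt "0.45 0 0 0 0 0 -6.92" --pt "0.45 0 0 0 0 0 -6.92" --pt "0.45 0 0 0 0 0 -6.92" --pt "0.45 0 0 0 0 0 -6.92" --pt "0.45 0 0 0 0 0 -6.92" --pt "0.45 0 0 0 0 0 -6.92" --pt "0.45 0 0 0 0 0 -6.92" --pt "0.45 0 0 0 0 0 -6.92" --pt "0.45 0 0 0 0 0 0" --pt "0.45 0 0 0 0 0 0"

```text
time_s: 22.53
tool_pos: [0.6108, -0.1205, 0.2175]
tool_rot: [-180.0, -0.0, 23.5]
force: [-0.1, -0.2, -0.0]
grip_width: 0.0482
```

```bash
python3 go.py .6115 -.1192 .1877 23.8 1; python3 blobs.py .6115 -.1192 .032 .005 .017
```

```text
t 22.53 pos [ 0.6108 -0.1205  0.2175] rot [-1.7999e+02 -2.0000e-02  2.3490e+01] n 1 row [ 0.0011 -0.0009  0.0298] [-0.01 -0.02 -0.31] F [-0.1 -0.2 -0. ] w 0.0482
{'time_s': np.float64(22.5333), 'tool_pos': array([ 0.6108, -0.1205,  0.2175]), 'tool_rot': array([-1.799919e+02, -1.700000e-02,  2.349130e+01]), 'grip_width': np.float64(0.0482)}
side 123 z [0.0067 0.0124 0.0156] [ 0.6143 -0.12    0.0351  0.0296 19.7084]
  copper 32 [ 6.14500e-01 -1.21500e-01  1.86000e-02  1.64000e-02  1.95984e+01] mean [ 0.6146 -0.1206  0.0136]
```

Request:
jog_arm --pt "0.45 0 0 0.02 0 0 0" --pt "0.45 0 0 0.0098 0 0 0" --pt "0.45 0 0 0 0 0 0" --pt "0.8 0 0 0 0 0 0" --pt "0.8 0 0 0 0 0 0" --pt "0.8 0 0 0 0 0 0" --pt "0.8 0 0 -0.02 0 0 0" --pt "0.8 0 0 -0.04 0 0 0" --pt "0.8 0 0 0 0 0 0" --pt "0.8 0 0 0 0 0 0" --pt "0.8 0 0 0 0 0 0" --pt "0.8 0 0 0 0 0 0"

```text
time_s: 23.63
tool_pos: [0.6104, -0.12, 0.247]
tool_rot: [-179.9, 0.1, 23.7]
force: [-0.8, -0.6, -0.5]
grip_width: 0.0337
```

```bash
python3 go.py .6488 .0235 .248 -13.9 8
```

```text
t 23.63 pos [ 0.6104 -0.12    0.247 ] rot [-1.7995e+02  6.0000e-02  2.3700e+01] n 8 row [ 0.0071 -0.0175 -0.0001] [-0.    0.01  4.7 ] F [-0.8 -0.6 -0.5] w 0.0337
```

Request:
jog_arm --pt "0.8 0.0071 -0.0175 0 0 0 4.7" --pt "0.8 0.0071 -0.0175 0 0 0 4.7" --pt "0.8 0.0071 -0.0175 0 0 0 4.7" --pt "0.8 0.0071 -0.0175 0 0 0 4.7" --pt "0.8 0.0071 -0.0175 0 0 0 4.7" --pt "0.8 0.0071 -0.0175 0 0 0 4.7" --pt "0.8 0.0071 -0.0175 0 0 0 4.7" --pt "0.8 0.0071 -0.0175 0 0 0 4.7" --pt "0.8 0 0 0 0 0 0" --pt "0.8 0 0 0.02 0 0 0" --pt "0.8 0 0 0.012 0 0 0" --pt "0.8 0 0 0 0 0 0"

```text
time_s: 24.63
tool_pos: [0.6467, 0.0228, 0.2114]
tool_rot: [179.8, 0.4, -13.9]
force: [-1.9, 0.1, -0.1]
grip_width: 0.0335
```

Request:
jog_arm --pt "0.8 0 0 0 0 0 0" --pt "0.8 0 0 0 0 0 0" --pt "0.8 0 0 0 0 0 0" --pt "0.8 0 0 0 0 0 0"

```text
time_s: 24.97
tool_pos: [0.6492, 0.023, 0.2166]
tool_rot: [-180.0, -0.1, -13.9]
force: [0.3, -1.3, -0.6]
grip_width: 0.0338
```

```bash
python3 go.py .6488 .0235 .2003 -13.9 1
```

```text
t 24.97 pos [0.6492 0.023  0.2166] rot [-1.7996e+02 -8.0000e-02 -1.3920e+01] n 1 row [-0.0005 -0.0004  0.0163] [-0.04 -0.08 -0.02] F [ 0.3 -1.3 -0.6] w 0.0338
```

Request:
jog_arm --pt "0.8 -0.0005 -0.0004 0.01 0 0 0" --pt "0.8 0 0 0.0063 0 0 0" --pt "0.8 0 0 0 0 0 0" --pt "0.8 0 0 0 0 0 0" --pt "0.8 0 0 0 0 0 0" --pt "0.45 0 0 0 0 0 0" --pt "0.45 0 0 0 0 0 0" --pt "0.45 0 0 0 0 0 0" --pt "0.45 0 0 -0.02 0 0 0" --pt "0.45 0 0 -0.03 0 0 0" --pt "0.45 0 0 0 0 0 0" --pt "0.45 0 0 0 0 0 0"

```text
time_s: 25.97
tool_pos: [0.6494, 0.0236, 0.2517]
tool_rot: [-179.9, -0.2, -13.9]
force: [-0.5, 0.4, -0.7]
grip_width: 0.0473
```

```bash
python3 go.py .6738 -.2855 .25 -47 9; python3 blobs.py .651 .0235 .016 .018 .036
```

```text
t 25.97 pos [0.6494 0.0236 0.2517] rot [-179.9    -0.24  -13.9 ] n 9 row [0.0191 0.0293 0.0002] [-0.02 -0.02  3.68] F [-0.5  0.4 -0.7] w 0.0473
{'time_s': np.float64(25.9667), 'tool_pos': array([0.6494, 0.0236, 0.2517]), 'tool_rot': array([-179.8989,   -0.2382,  -13.9007]), 'grip_width': np.float64(0.0473)}
side 117 z [0.0207 0.024  0.0266] [  0.6513   0.0239   0.0303   0.0269 -11.5702]
  copper 50 [  0.6508   0.0228   0.0213   0.0164 -10.2107] mean [0.6507 0.0226 0.0244]
```

Request:
jog_arm --pt "0.45 0.0191 0.0293 0 0 0 3.68" --pt "0.45 0.0191 0.0293 0 0 0 3.68" --pt "0.45 0.0191 0.0293 0 0 0 3.68" --pt "0.45 0.0191 0.0293 0 0 0 3.68" --pt "0.45 0.0191 0.0293 0 0 0 3.68" --pt "0.45 0.0191 0.0293 0 0 0 3.68" --pt "0.45 0.0191 0.0293 0 0 0 3.68" --pt "0.45 0.0191 0.0293 0 0 0 3.68" --pt "0.45 0.0191 0.0293 0 0 0 3.68" --pt "0.45 0 0 0 0 0 0" --pt "0.45 0 0 0 0 0 0" --pt "0.45 0 0 0 0 0 0"

```text
time_s: 27.07
tool_pos: [0.6724, -0.2854, 0.2479]
tool_rot: [180.0, 0.1, -47.0]
force: [-0.2, 0.6, 0.1]
grip_width: 0.0482
```

```bash
python3 blobs.py .675 -.285 .028 .008 .017; python3 blobs.py .675 -.285 .028 .008 .017; python3 go.py .6738 -.2855 .1877 -47 1; python3 - <<'E'
import cv2
a=cv2.imread('pics/side_last.png')[110:250,230:410]; cv2.imwrite('pics/c3.png',cv2.resize(a,None,fx=4,fy=4,interpolation=cv2.INTER_CUBIC))
E
```

```text
{'time_s': np.float64(27.0667), 'tool_pos': array([ 0.6724, -0.2854,  0.2479]), 'tool_rot': array([ 1.799873e+02,  1.374000e-01, -4.702560e+01]), 'grip_width': np.float64(0.0482)}
side 88 z [0.0091 0.0129 0.0156] [ 6.7710e-01 -2.8610e-01  3.5900e-02  2.9700e-02 -4.4404e+01]
  copper 27 [ 6.78300e-01 -2.87000e-01  2.27000e-02  1.62000e-02 -4.87505e+01] mean [ 0.6769 -0.2866  0.0134]
{'time_s': np.float64(27.1667), 'tool_pos': array([ 0.6734, -0.2836,  0.2484]), 'tool_rot': array([-1.799554e+02,  1.138000e-01, -4.686190e+01]), 'grip_width': np.float64(0.0473)}
side 87 z [0.009  0.0125 0.0156] [ 6.79300e-01 -2.87400e-01  3.98000e-02  2.63000e-02 -4.16385e+01]
  copper 26 [ 6.79400e-01 -2.86900e-01  2.13000e-02  1.79000e-02 -3.97407e+01] mean [ 0.677  -0.2874  0.0131]
t 27.27 pos [ 0.6735 -0.2837  0.2489] rot [-1.7996e+02  6.0000e-02 -4.6850e+01] n 1 row [0.0016 0.0011 0.0612] [-0.04  0.06  0.15] F [ 1.5  0.9 -0. ] w 0.0478
```

View pics/c3.png

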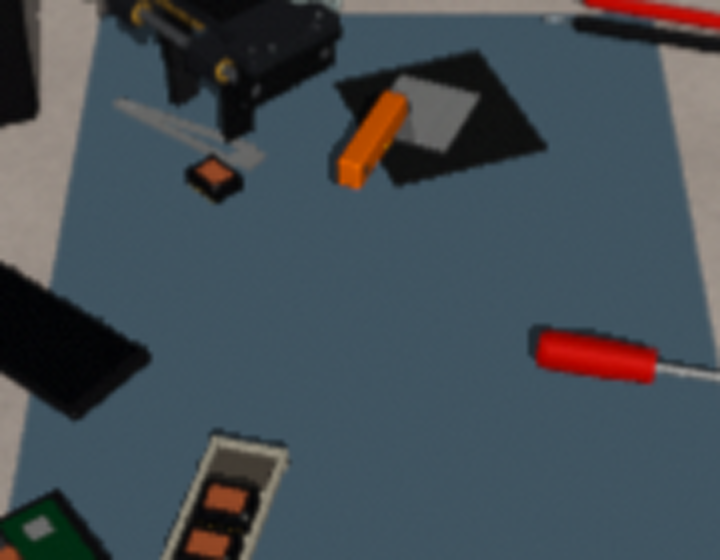

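Request:
jog_arm --pt "0.45 0.0008 0.0012 0.03 0 0 0" --pt "0.45 0 0 0.0318 0 0 0" --pt "0.45 0 0 0 0 0 0" --pt "0.45 0 0 0 0 0 0" --pt "0.8 0 0 0 0 0 0" --pt "0.8 0 0 0 0 0 0" --pt "0.8 0 0 0 0 0 0" --pt "0.8 0 0 -0.02 0 0 0" --pt "0.8 0 0 -0.04 0 0 0" --pt "0.8 0 0 0 0 0 0" --pt "0.8 0 0 0 0 0 0" --pt "0.8 0 0 0 0 0 0"

```text
time_s: 28.27
tool_pos: [0.6724, -0.2871, 0.2484]
tool_rot: [-179.9, -0.0, -47.0]
force: [-0.1, 0.2, -0.7]
grip_width: 0.0335
```

```bash
python3 go.py .6407 -.0095 .248 -13.9 9
```

```text
t 28.27 pos [ 0.6724 -0.2871  0.2484] rot [-1.7994e+02 -5.0000e-02 -4.7010e+01] n 9 row [-0.0197 -0.0245  0.    ] [-0.   -0.01 -3.68] F [-0.1  0.2 -0.7] w 0.0335
```

Request:
jog_arm --pt "0.8 -0.0197 -0.0245 0 0 0 -3.68" --pt "0.8 -0.0197 -0.0245 0 0 0 -3.68" --pt "0.8 -0.0197 -0.0245 0 0 0 -3.68" --pt "0.8 -0.0197 -0.0245 0 0 0 -3.68" --pt "0.8 -0.0197 -0.0245 0 0 0 -3.68" --pt "0.8 -0.0197 -0.0245 0 0 0 -3.68" --pt "0.8 -0.0197 -0.0245 0 0 0 -3.68" --pt "0.8 -0.0197 -0.0245 0 0 0 -3.68" --pt "0.8 -0.0197 -0.0245 0 0 0 -3.68" --pt "0.8 0 0 0 0 0 0" --pt "0.8 0 0 0.02 0 0 0" --pt "0.8 0 0 0.012 0 0 0"

```text
time_s: 29.27
tool_pos: [0.6401, -0.0089, 0.2139]
tool_rot: [180.0, 0.1, -13.8]
force: [-0.2, 0.9, -1.0]
grip_width: 0.0336
```

Request:
jog_arm --pt "0.8 0 0 0 0 0 0" --pt "0.8 0 0 0 0 0 0" --pt "0.8 0 0 0 0 0 0" --pt "0.8 0 0 0 0 0 0"

```text
time_s: 29.6
tool_pos: [0.6412, -0.0105, 0.2162]
tool_rot: [-180.0, -0.1, -14.0]
force: [0.0, 0.1, -0.2]
grip_width: 0.0338
```

```bash
python3 go.py .6407 -.0095 .2003 -13.9 1; python3 blobs.py .643 -.0095 .03 .031 .042; python3 go.py .6407 -.0095 .2003 -13.9 1
```

```text
t 29.6 pos [ 0.6412 -0.0105  0.2162] rot [-1.7999e+02 -6.0000e-02 -1.3950e+01] n 1 row [-0.0007 -0.0009  0.0159] [-0.01 -0.06 -0.05] F [ 0.   0.1 -0.2] w 0.0338
{'time_s': np.float64(29.6), 'tool_pos': array([ 0.6412, -0.0105,  0.2162]), 'tool_rot': array([-1.799944e+02, -5.530000e-02, -1.395250e+01]), 'grip_width': np.float64(0.0338)}
side 148 z [0.0324 0.04   0.0418] [ 6.44700e-01 -7.80000e-03  5.09000e-02  2.89000e-02 -1.05309e+01]
  copper 36 [ 0.6444 -0.0087  0.0197  0.0177 -1.958 ] mean [ 0.6441 -0.0092  0.0403]
t 29.7 pos [ 0.6412 -0.0103  0.2163] rot [-1.7998e+02 -7.0000e-02 -1.3940e+01] n 1 row [-0.0007 -0.0007  0.016 ] [-0.02 -0.07 -0.04] F [-1.1 -0.1 -0.2] w 0.0337
```

Request:
jog_arm --pt "0.8 -0.0007 0.0007 0.01 0 0 0" --pt "0.8 0 0 0.006 0 0 0" --pt "0.8 0 0 0 0 0 0" --pt "0.8 0 0 0 0 0 0" --pt "0.8 0 0 0 0 0 0" --pt "0.45 0 0 0 0 0 0" --pt "0.45 0 0 0 0 0 0" --pt "0.45 0 0 0 0 0 0" --pt "0.45 0 0 -0.02 0 0 0" --pt "0.45 0 0 -0.04 0 0 0" --pt "0.45 0 0 -0.04 0 0 0" --pt "0.45 0 0 0 0 0 0"

```text
time_s: 30.7
tool_pos: [0.6427, -0.0112, 0.3085]
tool_rot: [-179.7, -0.8, -13.9]
force: [2.5, -1.0, -0.1]
grip_width: 0.0479
```

```bash
python3 blobs.py .6425 -.0095 .016 .018 .036; python3 blobs.py .56 -.28 .06 .05 .07; python3 go.py .6 -.25 .29 -20 8
```

```text
{'time_s': np.float64(30.7), 'tool_pos': array([ 0.6427, -0.0112,  0.3085]), 'tool_rot': array([-179.743 ,   -0.7646,  -13.9215]), 'grip_width': np.float64(0.0479)}
side 103 z [0.0214 0.0239 0.0269] [ 0.6429 -0.0081  0.0287  0.0287  3.2557]
  copper 46 [ 6.4260e-01 -8.3000e-03  2.1000e-02  1.6700e-02 -9.9084e+00] mean [ 0.6422 -0.009   0.0245]
{'time_s': np.float64(30.8), 'tool_pos': array([ 0.6407, -0.0106,  0.3021]), 'tool_rot': array([-179.8907,   -0.2624,  -13.9013]), 'grip_width': np.float64(0.0479)}
top 284 z [0.0531 0.0598 0.0626] [ 5.60400e-01 -2.79400e-01  8.87000e-02  2.12000e-02  6.62905e+01]
  copper 281 [ 5.60300e-01 -2.78000e-01  8.62000e-02  2.01000e-02  6.79537e+01] mean [ 0.5597 -0.2773  0.0593]
side 174 z [0.0513 0.0601 0.0632] [ 5.64600e-01 -2.79800e-01  9.36000e-02  1.91000e-02  6.76968e+01]
  copper 162 [ 5.64300e-01 -2.80300e-01  9.25000e-02  1.91000e-02  6.77159e+01] mean [ 0.5652 -0.2736  0.0595]
t 30.9 pos [ 0.6395 -0.0102  0.2987] rot [ 1.800e+02  8.000e-02 -1.389e+01] n 8 row [0.0038 0.0302 0.0011] [0.   0.01 0.76] F [ 0.7 -0.4 -1. ] w 0.0475
```

```bash
python3 go.py .5538 -.2969 .25 -22.2 9
```

```text
t 30.9 pos [ 0.6395 -0.0102  0.2987] rot [ 1.800e+02  8.000e-02 -1.389e+01] n 9 row [0.0006 0.0333 0.0054] [0.   0.01 0.92] F [ 0.7 -0.4 -1. ] w 0.0475
```

Request:
jog_arm --pt "0.45 0.0006 0.0333 0.0054 0 0 0.92" --pt "0.45 0.0006 0.0333 0.0054 0 0 0.92" --pt "0.45 0.0006 0.0333 0.0054 0 0 0.92" --pt "0.45 0.0006 0.0333 0.0054 0 0 0.92" --pt "0.45 0.0006 0.0333 0.0054 0 0 0.92" --pt "0.45 0.0006 0.0333 0.0054 0 0 0.92" --pt "0.45 0.0006 0.0333 0.0054 0 0 0.92" --pt "0.45 0.0006 0.0333 0.0054 0 0 0.92" --pt "0.45 0.0006 0.0333 0.0054 0 0 0.92" --pt "0.45 0 0 0 0 0 0" --pt "0.45 0 0 0 0 0 0" --pt "0.45 0 0 0 0 0 0" --grip_force 58

```text
time_s: 31.9
tool_pos: [0.5543, -0.2968, 0.2493]
tool_rot: [-180.0, 0.2, -22.2]
force: [0.7, 0.7, -0.0]
grip_width: 0.0478
```

```bash
sleep 0; python3 - <<'E'
from h import *
snap('side','s4.png'); snap('side','s4.png')
a=cv2.imread('pics/s4.png')[90:200,270:420]; cv2.imwrite('pics/c4.png',cv2.resize(a,None,fx=4,fy=4,interpolation=cv2.INTER_CUBIC))
E
python3 go.py .5538 -.2969 .214 -22.2 1
```

```text
t 32.0 pos [ 0.5554 -0.2956  0.2501] rot [-1.7994e+02  8.0000e-02 -2.2030e+01] n 1 row [-0.0009  0.0018  0.0361] [-0.06  0.08  0.17] F [ 0.4  0.1 -0.5] w 0.0481
```

View pics/c4.png

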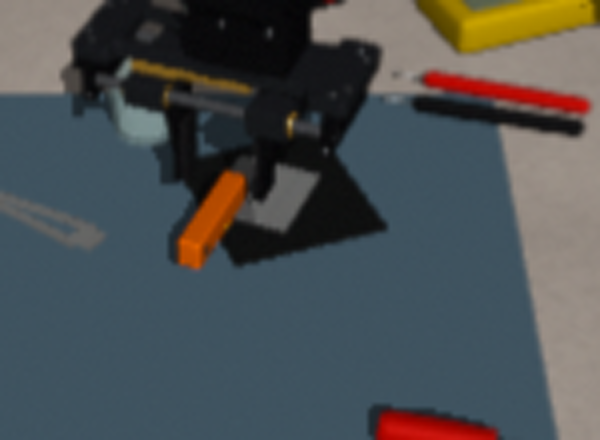

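Fingers straddle the orange handle; the blade lies on the pad. Lower and grip.

Request:
jog_arm --pt "0.45 -0.0009 0.0012 0.018 0 0 0" --pt "0.45 0 0 0.018 0 0 0" --pt "0.45 0 0 0 0 0 0" --pt "0.45 0 0 0 0 0 0" --pt "0.95 0 0 0 0 0 0" --pt "0.95 0 0 0 0 0 0" --pt "0.95 0 0 0 0 0 0" --pt "0.95 0 0 0 0 0 0" --pt "0.95 0 0 0 0 0 0"

```text
time_s: 32.75
tool_pos: [0.5536, -0.2984, 0.2156]
tool_rot: [-180.0, -0.1, -22.2]
force: [-0.1, -0.7, -0.3]
grip_width: 0.0223
```

Request:
jog_arm --pt "0.95 0 0 -0.02 0 0 0" --pt "0.95 0 0 -0.02 0 0 0" --pt "0.95 0 0 -0.02 0 0 0" --pt "0.95 0 0 0 0 0 0" --pt "0.95 0 0 0 0 0 0" --pt "0.95 0 0 0 0 0 0" --pt "0.95 0 0 0 0 0 0"

```text
time_s: 33.33
tool_pos: [0.5529, -0.2978, 0.2734]
tool_rot: [-180.0, 0.1, -22.2]
force: [0.9, -0.1, -1.5]
grip_width: 0.0174
```

```bash
python3 - <<'E'
from h import *
o=status.get_obs(); print(np.round(o['tool_pos'],4),np.round(o['tool_rot'],2),o['grip_width'],np.round(o['force'],1),np.round(o['wrist_torque'],2))
for c in ('side','top'):
    p,d=snap(c,c+'5.png'); 
    for n in ('blade','handle'):
        print(c,n,[(round(x['conf'],2),np.round(x['position'][::-1],1)) for x in landmark_of(c,n)[:2]])
    P=cloud(c,d,np.ones((H,W),bool)); k=(np.hypot(P[:,0]-.525,P[:,1]+.366)<.06)&(P[:,2]>.04)&(P[:,2]<.09); Q=P[k]
    s=Q[(Q[:,2]<.085)]; 
    k=np.hypot(s[:,0]-.523,s[:,1]+.372)<.03; s=s[k]
    A=np.c_[s[:,:2]-[.525,-.366],np.ones(len(s))]; 
    for _ in range(4):
        c_=np.linalg.lstsq(A,s[:,2],rcond=None)[0]; r=s[:,2]-A@c_; g=abs(r)<2*r.std()+.001; A=A[g]; s=s[g]
    print(c,len(s),'plane',c_.round(4),'sd',r.std().round(4))
    # slope along blade x (yaw -112.2)
    print('slope along blade',c_[0]*np.cos(np.radians(-112.2))+c_[1]*np.sin(np.radians(-112.2)), 'across',-c_[0]*np.sin(np.radians(-112.2))+c_[1]*np.cos(np.radians(-112.2)))
E
```

```text
[ 0.5529 -0.2978  0.2734] [-1.7999e+02  1.5000e-01 -2.2170e+01] 0.017352636420070715 [ 0.9 -0.1 -1.5] [-0.04  0.09  0.04]
side blade [(0.71, array([338.5, 125.4])), (0.38, array([305.2, 121.3]))]
side handle [(0.69, array([328.2, 129.9]))]
side 134 plane [-0.0127 -0.0003  0.056 ] sd 0.0015
slope along blade 0.005099713590345843 across -0.01160655772047709
top blade []
top handle [(0.7, array([422.9, 210.1])), (0.53, array([228.5, 138.8]))]
top 0 plane [0. 0. 0.] sd nan
slope along blade -0.0 across 0.0
  ret = _var(a, axis=axis, dtype=dtype, out=out, ddof=ddof,
  arrmean = um.true_divide(arrmean, div, out=arrmean,
  ret = ret.dtype.type(ret / rcount)
```

The fingers were still closing when the lift began, so the handle slipped about 8 mm. I'll set it down and regrip properly.

Request:
jog_arm --pt "0.95 0 0 0.02 0 0 0" --pt "0.95 0 0 0.02 0 0 0" --pt "0.95 0 0 0.01 0 0 0" --pt "0.95 0 0 0 0 0 0" --pt "0.95 0 0 0 0 0 0" --pt "0.95 0 0 0 0 0 0" --pt "0.7 0 0 0 0 0 0" --pt "0.7 0 0 0 0 0 0" --pt "0.7 0 0 0 0 0 0" --pt "0.7 0 0 0 0 0 0"

```text
time_s: 34.47
tool_pos: [0.5535, -0.2984, 0.2255]
tool_rot: [-180.0, -0.0, -22.2]
force: [-0.8, 0.2, 0.5]
grip_width: 0.0257
```

```bash
python3 go.py .5535 -.2973 .2135 -22.2 1; python3 blobs.py .56 -.28 .06 .05 .07
```

```text
t 34.47 pos [ 0.5535 -0.2984  0.2255] rot [-1.7999e+02 -5.0000e-02 -2.2180e+01] n 1 row [-0.0004 -0.001   0.012 ] [-0.01 -0.05  0.02] F [-0.8  0.2  0.5] w 0.0257
{'time_s': np.float64(34.4667), 'tool_pos': array([ 0.5535, -0.2984,  0.2255]), 'tool_rot': array([-1.799927e+02, -4.900000e-02, -2.217660e+01]), 'grip_width': np.float64(0.0257)}
top 128 z [0.0539 0.0598 0.0633] [ 5.66400e-01 -2.61400e-01  5.11000e-02  1.83000e-02  6.86667e+01]
  copper 127 [ 5.68100e-01 -2.57100e-01  4.20000e-02  1.83000e-02  6.86667e+01] mean [ 0.568  -0.255   0.0594]
side 218 z [0.0516 0.0604 0.0654] [ 5.67500e-01 -2.78400e-01  8.65000e-02  4.31000e-02  5.50539e+01]
  copper 149 [ 5.65200e-01 -2.74100e-01  8.28000e-02  1.87000e-02  6.70451e+01] mean [ 0.5671 -0.2675  0.0596]
```

Request:
jog_arm --pt "0.7 0 0 0.011 0 0 0" --pt "0.7 0 0 0 0 0 0" --pt "0.7 0 0 0 0 0 0" --pt "0.95 0 0 0 0 0 0" --pt "0.95 0 0 0 0 0 0" --pt "0.95 0 0 0 0 0 0" --pt "0.95 0 0 0 0 0 0" --pt "0.95 0 0 0 0 0 0" --pt "0.95 0 0 0 0 0 0" --pt "0.95 0 0 0 0 0 0"

```text
time_s: 35.4
tool_pos: [0.5534, -0.2983, 0.214]
tool_rot: [-180.0, -0.0, -22.2]
force: [0.3, 0.2, -1.0]
grip_width: 0.0173
```

Request:
jog_arm --pt "0.95 0 0 -0.02 0 0 0" --pt "0.95 0 0 -0.03 0 0 0" --pt "0.95 0 0 -0.03 0 0 0" --pt "0.95 0 0 0 0 0 0" --pt "0.95 0 0 0 0 0 0" --pt "0.95 0 0 0 0 0 0" --pt "0.95 0 0 0 0 0 0"

```text
time_s: 35.98
tool_pos: [0.5529, -0.2977, 0.2924]
tool_rot: [-180.0, 0.2, -22.2]
force: [-0.2, -0.4, -1.8]
grip_width: 0.0177
```

```bash
cat > blade.py <<'E'
# blade.py x y r zlo zhi yaw : plane fit of blade top seen by side cam, and red/orange handle rectangle
import sys; from h import *
x,y,r,zl,zh,yaw=map(float,sys.argv[1:])
for c in ('side','top'):
    p,d=snap(c,c+'_bl.png'); o=status.get_obs(); P=cloud(c,d,np.ones((H,W),bool)); rgb=p[d>0].astype(int)
    g=(rgb.max(1)-rgb.min(1)<40)&(rgb.mean(1)>70)
    s=P[g&(np.hypot(P[:,0]-x,P[:,1]-y)<r)&(P[:,2]>zl)&(P[:,2]<zh)]
    if len(s)>20:
        b=rect(s)
        for _ in range(4):
            A=np.c_[s[:,:2]-[x,y],np.ones(len(s))]; q=np.linalg.lstsq(A,s[:,2],rcond=None)[0]; e=s[:,2]-A@q; s=s[abs(e)<2*e.std()+.0005]
        a=np.radians(yaw); print(c,len(s),'blade top z at xy',q[2].round(4),'sd',e.std().round(4),'slope along',(q[0]*np.cos(a)+q[1]*np.sin(a)).round(3),'across',(-q[0]*np.sin(a)+q[1]*np.cos(a)).round(3),'rect',b)
    k=(rgb[:,0]>150)&(rgb[:,0]>rgb[:,2]*2.5)&(P[:,2]>zl+.03)&(np.hypot(P[:,0]-x,P[:,1]-y)<.2)
    if k.sum()>20:
        h=P[k]; a=np.radians(yaw); zt=np.percentile(h[:,2],70); t=h[abs(h[:,2]-zt)<.004]
        A=np.c_[t@np.array([np.cos(a),np.sin(a),0]),np.ones(len(t))]; q=np.linalg.lstsq(A,t[:,2],rcond=None)[0]
        print(c,'handle',k.sum(),'ztop',zt.round(4),rect(h),'slope',q[0].round(3))
print(np.round(o['tool_pos'],4),np.round(o['tool_rot'],2),o['grip_width'].round(4),np.round(o['force'],1),np.round(o['wrist_torque'],2))
E
python3 blade.py .525 -.368 .035 .06 .11 -112.2
```

```text
side 99 blade top z at xy 0.0841 sd 0.0014 slope along -0.018 across 0.023 rect [ 5.11200e-01 -3.62500e-01  5.72000e-02  3.99000e-02  8.86903e+01]
side handle 129 ztop 0.1396 [ 5.65100e-01 -2.67900e-01  7.39000e-02  1.67000e-02  6.56358e+01] slope 0.007
top handle 128 ztop 0.1391 [ 5.67500e-01 -2.53000e-01  3.51000e-02  2.57000e-02  4.85866e+01] slope 0.014Traceback (most recent call last):
  File "blade.py", line 18, in <module>
    print(np.round(o['tool_pos'],4),np.round(o['tool_rot'],2),o['grip_width'].round(4),np.round(o['force'],1),np.round(o['wrist_torque'],2))
                                                              ^^^^^^^^^^^^^^^^^^^^^
AttributeError: 'float' object has no attribute 'round'
```

```bash
sed -i "s/o\['grip_width'\].round(4)/round(o['grip_width'],4)/" blade.py; python3 go.py .5117 .0873 .27 76.1 15; python3 - <<'E'
from h import *
a=np.radians(-13.9)
for c,b in (('top',.0015),('side',-.003)):
    p,d=snap(c); P=cloud(c,d,np.ones((H,W),bool))+[b,0,0]; r=P[:,:2]-[.657,.0565]
    al=r@[np.cos(a),np.sin(a)]; pe=r@[-np.sin(a),np.cos(a)]
    k=(P[:,2]>.012)&(P[:,2]<.1)&(al>-.25)&(al<-.03)&(pe>-.05)&(pe<.08)
    i=np.argsort(pe[k])[:8]; print(c,k.sum(),np.c_[al[k],pe[k],P[k,2]][i].round(3).tolist())
    for z0 in ('tray',):
        k=(P[:,2]>.006)&(P[:,2]<.03)&(abs(al)<.04)&(abs(pe)<.1); print('tray',rect(P[k]))
    k=(P[:,2]>.05)&(P[:,2]<.065)&(np.hypot(P[:,0]-.576,P[:,1]-.327)<.16); print('plate z',np.median(P[k,2]).round(4),rect(P[k]))
    k=(P[:,2]>.025)&(P[:,2]<.075)&(np.hypot(P[:,0]-.55,P[:,1]-.3)<.22); print('housing',rect(P[k]))
E
```

```text
t 36.08 pos [ 0.5529 -0.2978  0.2924] rot [-1.800e+02  1.600e-01 -2.217e+01] n 15 row [ 0.0088 -0.0279  0.0015] [-0.01  0.01 -6.55] F [-1.2 -0.2 -0.4] w 0.0174
top 577 [[-0.125, 0.029, 0.023], [-0.127, 0.029, 0.019], [-0.129, 0.03, 0.028], [-0.125, 0.03, 0.035], [-0.126, 0.031, 0.027], [-0.132, 0.031, 0.029], [-0.13, 0.032, 0.016], [-0.13, 0.032, 0.032]]
tray [6.56800e-01 5.64000e-02 1.75000e-01 4.96000e-02 7.60049e+01]
plate z 0.0596 [  0.557    0.307    0.2367   0.233  -43.9957]
housing [  0.5779   0.2642   0.3424   0.2688 -43.3758]
side 508 [[-0.126, 0.029, 0.031], [-0.124, 0.03, 0.032], [-0.127, 0.033, 0.032], [-0.129, 0.033, 0.034], [-0.123, 0.034, 0.032], [-0.136, 0.035, 0.031], [-0.132, 0.035, 0.034], [-0.127, 0.036, 0.033]]
tray [6.57000e-01 5.58000e-02 1.79300e-01 4.92000e-02 7.60862e+01]
plate z 0.0597 [  0.5582   0.309    0.2355   0.2347 -44.0508]
housing [  0.579    0.2665   0.3401   0.2714 -43.9148]
```

Request:
jog_arm --pt "0.95 0.0088 -0.0279 0 0 0 -6.55" --pt "0.95 0.0088 -0.0279 0 0 0 -6.55" --pt "0.95 0.0088 -0.0279 0 0 0 -6.55" --pt "0.95 0.0088 -0.0279 0 0 0 -6.55" --pt "0.95 0.0088 -0.0279 0 0 0 -6.55" --pt "0.95 0.0088 -0.0279 0 0 0 -6.55" --pt "0.95 0.0088 -0.0279 0 0 0 -6.55" --pt "0.95 0.0088 -0.0279 0 0 0 -6.55" --pt "0.95 0.0088 -0.0279 0 0 0 -6.55" --pt "0.95 0.0088 -0.0279 0 0 0 -6.55" --pt "0.95 0.0088 -0.0279 0 0 0 -6.55" --pt "0.95 0.0088 -0.0279 0 0 0 -6.55"

```text
time_s: 37.18
tool_pos: [0.5736, 0.0271, 0.2934]
tool_rot: [-180.0, 0.0, 56.8]
force: [-0.0, 0.2, -1.0]
grip_width: 0.0175
```

Request:
jog_arm --pt "0.95 0.0088 -0.0279 0 0 0 -6.55" --pt "0.95 0.0088 -0.0279 0 0 0 -6.55" --pt "0.95 0.0088 -0.0279 0 0 0 -6.55" --pt "0.95 0 0 0.02 0 0 0" --pt "0.95 0 0 0.02 0 0 0" --pt "0.95 0 0 0 0 0 0" --pt "0.95 0 0 0 0 0 0" --pt "0.95 0 0 0 0 0 0" --pt "0.95 0 0 0 0 0 0" --pt "0.95 0 0 0 0 0 0"

```text
time_s: 38.02
tool_pos: [0.5125, 0.0865, 0.255]
tool_rot: [179.9, -0.1, 76.0]
force: [-0.2, -0.1, -0.8]
grip_width: 0.0174
```

```bash
python3 blade.py .583 .0697 .035 .03 .06 -13.9; python3 go.py .5117 .0873 .2135 76.1 1
```

```text
side 421 blade top z at xy 0.0466 sd 0.0013 slope along 0.004 across 0.004 rect [ 5.91200e-01  7.26000e-02  6.93000e-02  5.15000e-02 -7.15477e+01]
side handle 174 ztop 0.1014 [  0.4697   0.0993   0.0346   0.0176 -10.1486] slope 0.006
top 347 blade top z at xy 0.0461 sd 0.0014 slope along -0.011 across -0.011 rect [5.92600e-01 6.56000e-02 6.66000e-02 4.77000e-02 6.57031e+01]
[0.5122 0.0866 0.2547] [ 1.7993e+02 -4.0000e-02  7.6050e+01] 0.0176 [-0.2 -0.1 -1.7] [ 0.02  0.09 -0.03]
t 38.12 pos [0.5122 0.0866 0.2547] rot [ 1.7993e+02 -4.0000e-02  7.6050e+01] n 1 row [ 0.0006 -0.0007  0.0412] [ 0.07 -0.04 -0.05] F [-0.2 -0.1 -1.7] w 0.0176
```

View pics/side_bl.png

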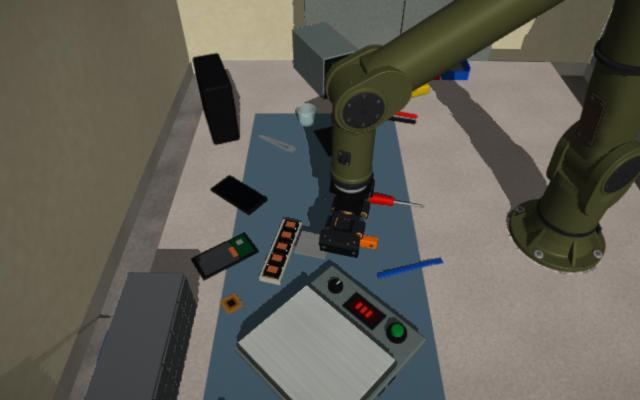

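Tray holds all five modules at (281,250). The blade is level at (310,243), in front of the tray's long side. Lowering to slide height.

Request:
jog_arm --pt "0.95 0.0006 -0.0007 0.02 0 0 0" --pt "0.95 0 0 0.015 0 0 0" --pt "0.95 0 0 0.006 0 0 0" --pt "0.95 0 0 0 0 0 0" --pt "0.95 0 0 0 0 0 0" --pt "0.95 0 0 0 0 0 0" --pt "0.95 0 0 0 0 0 0" --pt "0.95 0 0 0 0 0 0"

```text
time_s: 38.78
tool_pos: [0.5116, 0.0875, 0.2138]
tool_rot: [179.9, -0.0, 76.1]
force: [-0.2, -0.2, -1.2]
grip_width: 0.0174
```

```bash
python3 blade.py .583 .0697 .032 -.003 .012 -13.9; python3 go.py .5847 .0694 .2132 76.1 5
```

```text
side 334 blade top z at xy 0.0053 sd 0.0012 slope along -0.003 across -0.006 rect [ 5.92200e-01  7.08000e-02  6.18000e-02  4.47000e-02 -8.70052e+01]
side handle 207 ztop 0.0594 [4.77000e-01 1.64400e-01 1.45300e-01 5.37000e-02 7.35683e+01] slope 0.011
top 306 blade top z at xy 0.0048 sd 0.0018 slope along -0.013 across 0.01 rect [5.90400e-01 6.60000e-02 6.15000e-02 4.68000e-02 7.12833e+01]
[0.5114 0.0875 0.2135] [ 1.7995e+02 -3.0000e-02  7.6070e+01] 0.0174 [-0.4 -0.1 -1.3] [0.05 0.04 0.  ]
t 38.88 pos [0.5114 0.0875 0.2135] rot [ 1.7995e+02 -3.0000e-02  7.6070e+01] n 5 row [0.     0.0151 0.0001] [ 0.01 -0.01 -0.01] F [-0.4 -0.1 -1.3] w 0.0174
```

Request:
jog_arm --pt "0.95 0 0.008 0 0 0 0" --pt "0.95 0 0.01 0 0 0 0" --pt "0.95 0 0.01 0 0 0 0" --pt "0.95 0 0.01 0 0 0 0" --pt "0.95 0 0.01 0 0 0 0" --pt "0.95 0 0.01 0 0 0 0" --pt "0.95 0 0.01 0 0 0 0" --pt "0.95 0 0.008 0 0 0 0" --pt "0.95 0 0 0 0 0 0" --pt "0.95 0 0 0 0 0 0" --pt "0.95 0 0 0 0 0 0" --pt "0.95 0 0 0 0 0 0"

```text
time_s: 39.88
tool_pos: [0.5845, 0.0694, 0.2129]
tool_rot: [-180.0, -0.0, 76.1]
force: [0.2, -0.2, -0.8]
grip_width: 0.0175
```

```bash
cat > tray.py <<'E'
import sys; from h import *
x,y,yaw,zl,zh=map(float,sys.argv[1:]); a=np.radians(yaw); o=status.get_obs()
for c,b in (('top',.0015),('side',-.003)):
    p,d=snap(c,c+'_tr.png'); P=cloud(c,d,np.ones((H,W),bool))+[b,0,0]; r=P[:,:2]-[x,y]
    al=r@[np.cos(a),np.sin(a)]; pe=r@[-np.sin(a),np.cos(a)]
    k=(P[:,2]>zl)&(P[:,2]<zh)&(abs(al)<.04)&(abs(pe)<.11); Q=P[k]
    if len(Q)<30: print(c,'few'); continue
    A=np.c_[al[k],pe[k],np.ones(k.sum())]; z=Q[:,2]
    print(c,k.sum(),rect(Q),'z5/50/95',np.percentile(z,[5,50,95]).round(4),'slope al,pe',np.linalg.lstsq(A,z,rcond=None)[0][:2].round(3))
    rgb=p[d>0].astype(int); kc=k&(rgb[:,0]>rgb[:,2]*1.5)&(rgb[:,0]>90); n=[]
    for q in np.arange(-2,3)*.034:
        m=kc&(abs(pe-q)<.015); n.append([round(v,4) for v in (al[m].mean(),pe[m].mean()-q,P[m,2].mean())] if m.sum()>8 else None)
    print('  copper per pocket',n)
print(np.round(o['tool_pos'],4),np.round(o['tool_rot'],2),round(o['grip_width'],4),np.round(o['force'],1),np.round(o['wrist_torque'],2))
E
python3 tray.py .657 .0565 -13.9 .008 .035; python3 go.py .5847 .0694 .2132 76.1 1
```

```text
top 396 [6.50400e-01 1.91000e-02 9.96000e-02 4.43000e-02 7.68045e+01] z5/50/95 [0.0104 0.0216 0.0257] slope al,pe [-0.207  0.023]
  copper per pocket [[np.float64(-0.0001), np.float64(-0.0001), np.float64(0.0237)], [np.float64(0.0003), np.float64(-0.0021), np.float64(0.0236)], [np.float64(0.0075), np.float64(0.0006), np.float64(0.0245)], None, None]
side 1013 [6.60600e-01 5.58000e-02 1.79700e-01 5.19000e-02 7.98849e+01] z5/50/95 [0.0116 0.022  0.026 ] slope al,pe [-0.056 -0.028]
  copper per pocket [None, None, [np.float64(0.0039), np.float64(0.0005), np.float64(0.0243)], [np.float64(-0.0008), np.float64(0.0001), np.float64(0.0245)], [np.float64(-0.0), np.float64(-0.0013), np.float64(0.0236)]]
[0.5845 0.0694 0.2129] [-179.96   -0.     76.1 ] 0.0175 [ 0.2 -0.2 -0.8] [0.02 0.09 0.03]
t 39.98 pos [0.5846 0.0694 0.213 ] rot [-1.7998e+02 -1.0000e-02  7.6100e+01] n 1 row [ 0.      0.0001 -0.0002] [-0.02 -0.01 -0.  ] F [-0.5  0.6 -1. ] w 0.0172
```

Request:
jog_arm --pt "0.95 0 0 -0.003 0 0 0" --pt "0.95 0 0 -0.003 0 0 0" --pt "0.95 0 0 -0.004 0 0 0" --pt "0.95 0 0 -0.005 0 0 0" --pt "0.95 0 0 -0.006 0 0 0" --pt "0.95 0 0 -0.006 0 0 0" --pt "0.95 0 0 -0.004 0 0 0" --pt "0.95 0 0 -0.002 0 0 0" --pt "0.95 0 0 0 0 0 0" --pt "0.95 0 0 0 0 0 0" --pt "0.95 0 0 0 0 0 0" --pt "0.95 0 0 0 0 0 0"

```text
time_s: 40.98
tool_pos: [0.5848, 0.0692, 0.2456]
tool_rot: [-180.0, 0.0, 76.1]
force: [-0.3, -0.4, -3.1]
grip_width: 0.0175
```

```bash
python3 tray.py .657 .0565 -13.9 .028 .065;python3 tray.py .657 .0565 -13.9 .015 .065
```

```text
top 461 [6.56500e-01 2.07000e-02 1.06000e-01 5.32000e-02 7.63568e+01] z5/50/95 [0.0347 0.0454 0.0543] slope al,pe [-0.354  0.006]
  copper per pocket [[np.float64(0.0011), np.float64(0.0003), np.float64(0.0528)], [np.float64(0.0011), np.float64(-0.0019), np.float64(0.0526)], None, None, None]
side 1169 [6.57200e-01 5.56000e-02 1.79900e-01 7.04000e-02 7.74518e+01] z5/50/95 [0.0351 0.0472 0.0545] slope al,pe [-0.065 -0.032]
  copper per pocket [None, None, [np.float64(0.0046), np.float64(-0.0001), np.float64(0.0531)], [np.float64(-0.0005), np.float64(-0.0002), np.float64(0.0532)], [np.float64(-0.0002), np.float64(-0.0008), np.float64(0.0524)]]
[0.5848 0.0692 0.2456] [-1.7996e+02  2.0000e-02  7.6080e+01] 0.0175 [-0.3 -0.4 -3.1] [ 0.04  0.15 -0.02]
top 467 [6.56600e-01 2.10000e-02 1.07200e-01 5.21000e-02 7.39015e+01] z5/50/95 [0.0351 0.0455 0.0545] slope al,pe [-0.351  0.005]
  copper per pocket [[np.float64(0.0013), np.float64(0.0001), np.float64(0.0524)], [np.float64(0.0009), np.float64(-0.0014), np.float64(0.053)], None, None, None]
side 1177 [6.57500e-01 5.59000e-02 1.79100e-01 6.98000e-02 7.76697e+01] z5/50/95 [0.035  0.0471 0.0545] slope al,pe [-0.069 -0.031]
  copper per pocket [None, None, [np.float64(0.0048), np.float64(-0.0001), np.float64(0.0529)], [np.float64(-0.0001), np.float64(-0.0), np.float64(0.0531)], [np.float64(-0.0005), np.float64(-0.0007), np.float64(0.0527)]]
[0.5849 0.0692 0.2456] [-1.7997e+02  2.0000e-02  7.6080e+01] 0.0173 [-0.2  0.2 -3.1] [0.04 0.15 0.01]
```

View pics/side_tr.png

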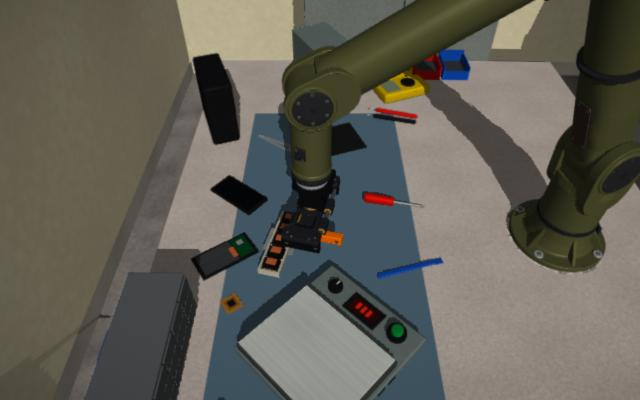

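Lifted level by 29 mm with the modules in place. Raising above plate height.

Request:
jog_arm --pt "0.95 0 0 -0.004 0 0 0" --pt "0.95 0 0 -0.007 0 0 0" --pt "0.95 0 0 -0.01 0 0 0" --pt "0.95 0 0 -0.012 0 0 0" --pt "0.95 0 0 -0.012 0 0 0" --pt "0.95 0 0 -0.01 0 0 0" --pt "0.95 0 0 -0.007 0 0 0" --pt "0.95 0 0 -0.006 0 0 0" --pt "0.95 0 0 -0.003 0 0 0" --pt "0.95 0 0 0 0 0 0" --pt "0.95 0 0 0 0 0 0" --pt "0.95 0 0 0 0 0 0"

```text
time_s: 42.18
tool_pos: [0.5847, 0.0691, 0.3163]
tool_rot: [-179.9, 0.0, 76.1]
force: [-0.3, 0.2, -3.2]
grip_width: 0.0173
```

```bash
python3 go.py .5278 .2707 .3165 136.2 20; python3 tray.py .657 .0565 -13.9 .09 .14
```

```text
t 42.18 pos [0.5847 0.0691 0.3163] rot [-1.7993e+02  3.0000e-02  7.6070e+01] n 20 row [ 0.011  -0.0002 -0.    ] [-0.   -0.   -3.01] F [-0.3  0.2 -3.2] w 0.0173
top 495 [6.59200e-01 2.38000e-02 1.17000e-01 4.97000e-02 6.35961e+01] z5/50/95 [0.1055 0.115  0.1246] slope al,pe [-0.354 -0.01 ]
  copper per pocket [[np.float64(0.0029), np.float64(0.0004), np.float64(0.1226)], [np.float64(0.0009), np.float64(-0.0014), np.float64(0.1226)], None, None, None]
side 1249 [6.56800e-01 5.67000e-02 1.76800e-01 7.06000e-02 7.64055e+01] z5/50/95 [0.1057 0.1166 0.1249] slope al,pe [-0.029 -0.024]
  copper per pocket [None, None, [np.float64(0.0035), np.float64(0.0003), np.float64(0.1237)], [np.float64(-0.0007), np.float64(0.0), np.float64(0.1239)], [np.float64(-0.0006), np.float64(-0.0012), np.float64(0.1236)]]
[0.5847 0.0691 0.3163] [-1.7993e+02  3.0000e-02  7.6070e+01] 0.0173 [-0.3  0.2 -3.2] [ 0.06  0.25 -0.  ]
```

Request:
jog_arm --pt "0.95 0.0033 0 0 0 0 -0.9" --pt "0.95 0.0066 0 0 0 0 -1.81" --pt "0.95 0.011 -0.0002 0 0 0 -3.01" --pt "0.95 0.011 -0.0002 0 0 0 -3.01" --pt "0.95 0.011 -0.0002 0 0 0 -3.01" --pt "0.95 0.011 -0.0002 0 0 0 -3.01" --pt "0.95 0.011 -0.0002 0 0 0 -3.01" --pt "0.95 0.011 -0.0002 0 0 0 -3.01" --pt "0.95 0.011 -0.0002 0 0 0 -3.01" --pt "0.95 0.011 -0.0002 0 0 0 -3.01" --pt "0.95 0.011 -0.0002 0 0 0 -3.01" --pt "0.95 0.011 -0.0002 0 0 0 -3.01"

```text
time_s: 43.28
tool_pos: [0.5808, 0.1887, 0.3168]
tool_rot: [180.0, -0.0, 109.2]
force: [0.1, -0.3, -3.7]
grip_width: 0.0172
```

Request:
jog_arm --pt "0.95 0.011 -0.0002 0 0 0 -3.01" --pt "0.95 0.011 -0.0002 0 0 0 -3.01" --pt "0.95 0.011 -0.0002 0 0 0 -3.01" --pt "0.95 0.011 -0.0002 0 0 0 -3.01" --pt "0.95 0.011 -0.0002 0 0 0 -3.01" --pt "0.95 0.011 -0.0002 0 0 0 -3.01" --pt "0.95 0.011 -0.0002 0 0 0 -3.01" --pt "0.95 0.011 -0.0002 0 0 0 -3.01" --pt "0.95 0.0077 0 0 0 0 -2.1" --pt "0.95 0.0044 0 0 0 0 -1.2" --pt "0.95 0 0 0 0 0 0" --pt "0.95 0 0 0 0 0 0"

```text
time_s: 44.28
tool_pos: [0.5284, 0.2713, 0.317]
tool_rot: [180.0, 0.0, 136.3]
force: [-0.1, 0.1, -2.5]
grip_width: 0.0173
```

Request:
jog_arm --pt "0.95 0 0 0 0 0 0" --pt "0.95 0 0 0 0 0 0" --pt "0.95 0 0 0 0 0 0"

```text
time_s: 44.53
tool_pos: [0.5287, 0.2708, 0.317]
tool_rot: [180.0, 0.0, 136.2]
force: [1.2, 0.6, -3.2]
grip_width: 0.017
```

```bash
python3 go.py .5278 .2707 .29 136.2 1; python3 tray.py .575 .327 46.2 .1 .14; cp pics/side_tr.png pics/s6.png
```

```text
t 44.53 pos [0.5287 0.2708 0.317 ] rot [1.8000e+02 2.0000e-02 1.3619e+02] n 1 row [ 0.0006 -0.0007  0.027 ] [ 0.    0.02 -0.01] F [ 1.2  0.6 -3.2] w 0.017
top 146 [ 5.67200e-01  3.35700e-01  1.56200e-01  2.52000e-02 -3.16264e+01] z5/50/95 [0.1095 0.1149 0.125 ] slope al,pe [ 0.021 -0.002]
  copper per pocket [None, None, None, None, None]
side 3313 [  0.5735   0.3257   0.1771   0.0761 -43.3532] z5/50/95 [0.1073 0.1172 0.1255] slope al,pe [-0.075 -0.004]
  copper per pocket [[np.float64(-0.0007), np.float64(0.0004), np.float64(0.1239)], [np.float64(-0.0008), np.float64(-0.001), np.float64(0.1238)], [np.float64(-0.0001), np.float64(0.0006), np.float64(0.1245)], [np.float64(0.0001), np.float64(0.0007), np.float64(0.1244)], [np.float64(0.0001), np.float64(-0.0017), np.float64(0.1238)]]
[0.5287 0.2708 0.317 ] [1.8000e+02 2.0000e-02 1.3619e+02] 0.017 [ 1.2  0.6 -3.2] [-0.02  0.17  0.02]
```

View pics/s6.png

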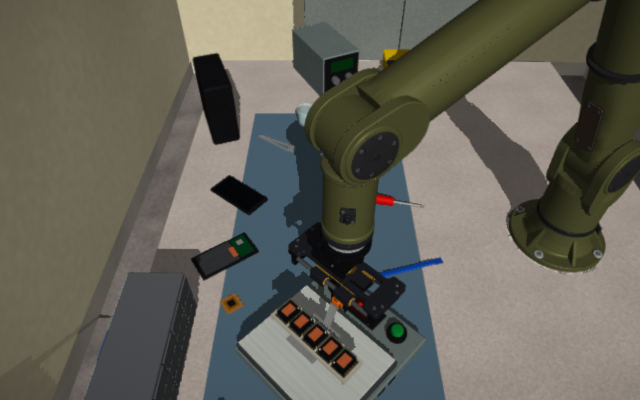

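Tray is centred over the plate at (318,338), parallel to its edges. Lowering.

Request:
jog_arm --pt "0.95 0 0 0.004 0 0 0" --pt "0.95 0 0 0.007 0 0 0" --pt "0.95 0 0 0.008 0 0 0" --pt "0.95 0 0 0.007 0 0 0" --pt "0.95 0 0 0.005 0 0 0" --pt "0.95 0 0 0.004 0 0 0" --pt "0.95 0 0 0.003 0 0 0" --pt "0.95 0 0 0.003 0 0 0" --pt "0.95 0 0 0.0022 0 0 0" --pt "0.95 0 0 0 0 0 0" --pt "0.95 0 0 0 0 0 0" --pt "0.95 0 0 0 0 0 0"

```text
time_s: 45.63
tool_pos: [0.5285, 0.2716, 0.2744]
tool_rot: [179.9, 0.0, 136.3]
force: [-0.2, -0.1, -0.7]
grip_width: 0.0175
```

```bash
python3 tray.py .575 .327 46.2 .066 .1
```

```text
top 132 [ 5.69300e-01  3.33800e-01  1.66300e-01  2.15000e-02 -3.02964e+01] z5/50/95 [0.0693 0.0753 0.0857] slope al,pe [-0.096 -0.042]
  copper per pocket [None, None, None, None, None]
side 2830 [  0.573    0.3263   0.1778   0.0761 -44.3874] z5/50/95 [0.068  0.08   0.0856] slope al,pe [-0.064 -0.005]
  copper per pocket [[np.float64(-0.0009), np.float64(0.0011), np.float64(0.0839)], [np.float64(-0.0003), np.float64(0.0002), np.float64(0.0845)], [np.float64(-0.0004), np.float64(0.0009), np.float64(0.0845)], [np.float64(-0.0003), np.float64(0.0011), np.float64(0.084)], [np.float64(-0.0006), np.float64(-0.0007), np.float64(0.0836)]]
[0.5285 0.2716 0.2744] [1.7993e+02 2.0000e-02 1.3626e+02] 0.0175 [-0.2 -0.1 -0.7] [ 0.01  0.13 -0.03]
```

Request:
jog_arm --pt "0.95 0 -0.004 0 0 0 0" --pt "0.95 0 -0.008 0 0 0 0" --pt "0.95 0 -0.01 0 0 0 0" --pt "0.95 0 -0.011 0 0 0 0" --pt "0.95 0 -0.011 0 0 0 0" --pt "0.95 0 -0.011 0 0 0 0" --pt "0.95 0 -0.011 0 0 0 0" --pt "0.95 0 -0.011 0 0 0 0" --pt "0.95 0 -0.003 0 0 0 0" --pt "0.95 0 0 0 0 0 0" --pt "0.95 0 0 -0.02 0 0 0" --pt "0.95 0 0 -0.03 0 0 0"

```text
time_s: 46.73
tool_pos: [0.4719, 0.2133, 0.3215]
tool_rot: [-179.7, -0.1, 136.3]
force: [-0.2, 0.3, -1.1]
grip_width: 0.0174
```

Request:
jog_arm --pt "0.95 0 0 -0.02 0 0 0" --pt "0.95 0 0 0 0 0 0" --pt "0.95 0 0 0 0 0 0" --pt "0.95 0 0 0 0 0 0"

```text
time_s: 47.07
tool_pos: [0.4727, 0.2137, 0.3429]
tool_rot: [-179.9, -0.0, 136.3]
force: [-0.5, -0.6, -1.5]
grip_width: 0.0177
```

```bash
python3 tray.py .575 .327 46.2 .066 .1; python3 - <<'E'
import cv2
a=cv2.imread('pics/side_tr.png')[190:400,200:470]; cv2.imwrite('pics/c7.png',cv2.resize(a,None,fx=2.8,fy=2.8,interpolation=cv2.INTER_CUBIC))
E
python3 go.py .5536 -.2984 .3 -22.2
```

```text
top 706 [  0.6011   0.3036   0.1043   0.0509 -44.4185] z5/50/95 [0.0703 0.0816 0.0859] slope al,pe [-0.025  0.042]
  copper per pocket [[np.float64(-0.0004), np.float64(0.0015), np.float64(0.0839)], [np.float64(-0.0001), np.float64(-0.0003), np.float64(0.0839)], [np.float64(0.0008), np.float64(-0.0002), np.float64(0.0839)], None, None]
side 2623 [  0.5749   0.3279   0.1767   0.0498 -43.7786] z5/50/95 [0.0707 0.0815 0.0857] slope al,pe [-0.102 -0.009]
  copper per pocket [[np.float64(-0.0008), np.float64(0.001), np.float64(0.0837)], [np.float64(-0.0002), np.float64(0.0004), np.float64(0.0847)], [np.float64(-0.0004), np.float64(0.0009), np.float64(0.0844)], [np.float64(-0.0), np.float64(0.0011), np.float64(0.0842)], [np.float64(-0.0004), np.float64(-0.0006), np.float64(0.0839)]]
[0.4727 0.2137 0.3429] [-1.7995e+02 -3.0000e-02  1.3628e+02] 0.0177 [-0.5 -0.6 -1.5] [ 0.03  0.13 -0.01]
t 47.17 pos [0.4725 0.2135 0.3422] rot [-1.7986e+02 -5.0000e-02  1.3628e+02] n 23 row [-0.0248  0.0197  0.0018] [-0.    0.01  6.89] F [ 0.7 -0.5 -1.2] w 0.0174
```

View pics/c7.png

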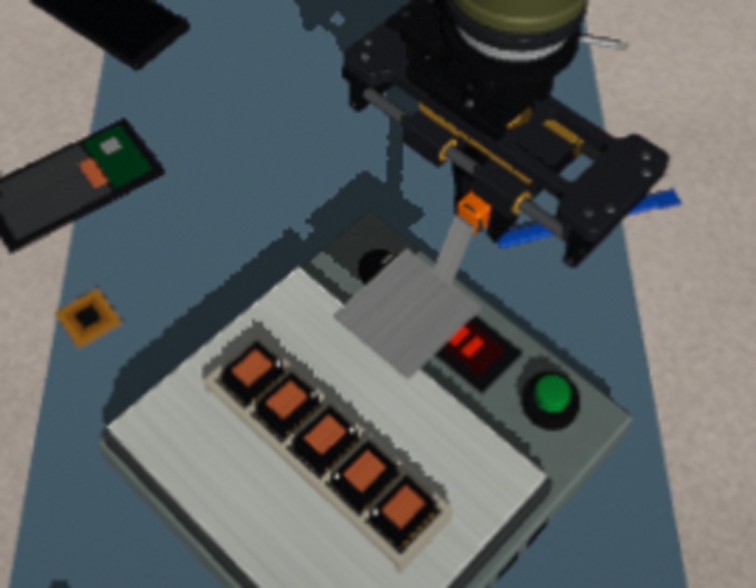

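Tray stands square on the plate with five modules in it, and the spatula is clear. Next I locate the pad for the return.

```bash
cat >> go.py <<'E'
q=p;r=R;pts=[]
for k in range(n):
    q=q+r.apply(v); r=r*Ro.from_rotvec(w/n,degrees=True); pts.append(np.hypot(*q[:2]))
print('radius min/max on way',round(min(pts),3),round(max(pts),3))
E
python3 - <<'E'
from h import *
p,d=snap('top'); r=landmark_of('top','pad_top'); print([(x['conf'],np.round(x['position'],1)) for x in r[:2]], [onplane('top',[x['position'][::-1]],.003)[0]+[.0015,0,0] for x in r[:1]])
P=cloud('top',d,np.ones((H,W),bool))+[.0015,0,0]; rgb=p[d>0].astype(int)
k=(rgb.max(1)<60)&(np.hypot(P[:,0]-.52,P[:,1]+.37)<.11)&(P[:,2]<.01); print(k.sum(),rect(P[k]),P[k,2].mean())
p,d=snap('side'); P=cloud('side',d,np.ones((H,W),bool))+[-.003,0,0]; rgb=p[d>0].astype(int)
k=(rgb.max(1)<45)&(np.hypot(P[:,0]-.52,P[:,1]+.37)<.11)&(P[:,2]<.01); print(k.sum(),rect(P[k]),P[k,2].mean())
E
python3 go.py .459 -.33 .3 60 15
```

```text
[(0.89, array([232.6, 438.6]))] [array([ 0.5087931 , -0.36786201,  0.003     ])]
2199 [  0.5148  -0.3672   0.1299   0.1167 -69.0714] 0.00237671879805538
1117 [  0.515   -0.3679   0.1377   0.1215 -69.0434] 0.003001743181657957
t 47.32 pos [0.4727 0.2135 0.3426] rot [-1.7990e+02 -4.0000e-02  1.3626e+02] n 15 row [-0.0382 -0.0082  0.0028] [-0.01  0.    5.08] F [-0.1  0.1 -1.3] w 0.0173
radius min/max on way 0.527 0.57
```

```bash
python3 go.py .4515 -.331 .3 60 16
```

```text
t 47.32 pos [0.4727 0.2135 0.3426] rot [-1.7990e+02 -4.0000e-02  1.3626e+02] n 16 row [-0.0358 -0.0081  0.0027] [-0.01  0.    4.77] F [-0.1  0.1 -1.3] w 0.0173
radius min/max on way 0.526 0.565
```

Request:
jog_arm --pt "0.95 -0.0358 -0.0081 0.0027 0 0 4.77" --pt "0.95 -0.0358 -0.0081 0.0027 0 0 4.77" --pt "0.95 -0.0358 -0.0081 0.0027 0 0 4.77" --pt "0.95 -0.0358 -0.0081 0.0027 0 0 4.77" --pt "0.95 -0.0358 -0.0081 0.0027 0 0 4.77" --pt "0.95 -0.0358 -0.0081 0.0027 0 0 4.77" --pt "0.95 -0.0358 -0.0081 0.0027 0 0 4.77" --pt "0.95 -0.0358 -0.0081 0.0027 0 0 4.77" --pt "0.95 -0.0358 -0.0081 0.0027 0 0 4.77" --pt "0.95 -0.0358 -0.0081 0.0027 0 0 4.77" --pt "0.95 -0.0358 -0.0081 0.0027 0 0 4.77" --pt "0.95 -0.0358 -0.0081 0.0027 0 0 4.77"

```text
time_s: 48.32
tool_pos: [0.5261, -0.2071, 0.3107]
tool_rot: [-180.0, 0.0, 78.8]
force: [-0.2, -0.1, -0.7]
grip_width: 0.0175
```

Request:
jog_arm --pt "0.95 -0.0358 -0.0081 0.0027 0 0 4.77" --pt "0.95 -0.0358 -0.0081 0.0027 0 0 4.77" --pt "0.95 -0.0358 -0.0081 0.0027 0 0 4.77" --pt "0.95 -0.0358 -0.0081 0.0027 0 0 4.77" --pt "0.95 0 0 0.03 0 0 0" --pt "0.95 0 0 0.03 0 0 0" --pt "0.95 0 0 0 0 0 0" --pt "0.95 0 0 0 0 0 0" --pt "0.95 0 0 0 0 0 0" --pt "0.95 0 0 0 0 0 0"

```text
time_s: 49.15
tool_pos: [0.4526, -0.331, 0.2424]
tool_rot: [179.8, -0.0, 60.0]
force: [-0.3, -0.2, -0.9]
grip_width: 0.0173
```

```bash
python3 blade.py .515 -.3675 .035 .012 .06 -30; python3 go.py .4515 -.331 .2142 60 1
```

```text
side 172 blade top z at xy 0.0343 sd 0.0016 slope along 0.002 across 0.002 rect [  0.5201  -0.3584   0.0668   0.0475 -25.1276]
side handle 164 ztop 0.0886 [ 4.25700e-01 -3.10900e-01  5.79000e-02  1.81000e-02 -2.90759e+01] slope 0.004
top 287 blade top z at xy 0.0333 sd 0.0016 slope along 0.01 across 0.014 rect [ 5.2780e-01 -3.6690e-01  6.8100e-02  4.1500e-02 -8.6294e+01]
top handle 132 ztop 0.0898 [  0.4122  -0.3075   0.0385   0.0225 -13.7526] slope 0.011
[ 0.4524 -0.331   0.2423] [ 1.7983e+02 -2.0000e-02  6.0000e+01] 0.0175 [ 0.8  0.7 -1.4] [0.03 0.07 0.  ]
t 49.25 pos [ 0.4524 -0.331   0.2423] rot [ 1.7983e+02 -2.0000e-02  6.0000e+01] n 1 row [-0.0004 -0.0008  0.0281] [ 0.17 -0.02 -0.  ] F [ 0.8  0.7 -1.4] w 0.0175
radius min/max on way 0.56 0.56
```

Request:
jog_arm --pt "0.95 -0.0004 -0.0008 0.012 0 0 0" --pt "0.95 0 0 0.01 0 0 0" --pt "0.95 0 0 0.0055 0 0 0" --pt "0.95 0 0 0 0 0 0" --pt "0.95 0 0 0 0 0 0" --pt "0.95 0 0 0 0 0 0" --pt "0.95 0 0 0 0 0 0" --pt "0.55 0 0 0 0 0 0" --pt "0.55 0 0 0 0 0 0" --pt "0.55 0 0 0 0 0 0" --pt "0.55 0 0 0 0 0 0" --pt "0.55 0 0 0 0 0 0"

```text
time_s: 50.25
tool_pos: [0.4506, -0.3309, 0.2131]
tool_rot: [180.0, -0.0, 59.9]
force: [0.1, 0.9, -0.2]
grip_width: 0.0372
```

Request:
jog_arm --pt "0.55 0 0 -0.01 0 0 0" --pt "0.55 0 0 -0.02 0 0 0" --pt "0.55 0 0 -0.03 0 0 0" --pt "0.55 0 0 -0.04 0 0 0" --pt "0.95 0 0 -0.03 0 0 0" --pt "0.95 0 0 0 0 0 0" --pt "0.95 0 0 0 0 0 0" --pt "0.95 0 0 0 0 0 0"

```text
time_s: 50.92
tool_pos: [0.4503, -0.3307, 0.343]
tool_rot: [-180.0, -0.0, 59.9]
force: [0.1, 0.6, -0.5]
grip_width: 0.0201
```

```bash
python3 blade.py .515 -.3675 .045 .0045 .02 -30; python3 go.py .421 .28 .29 60 16; python3 - <<'E'
from h import *
for c,b in (('top',.0015),('side',-.003)):
    p,d=snap(c); P=cloud(c,d,np.ones((H,W),bool))+[b,0,0]; q=p[d>0].astype(int)
    k=(q[:,1]>q[:,0]*1.5)&(q[:,1]>q[:,2]*1.4)&(q[:,1]>60)&(np.hypot(P[:,0]-.42,P[:,1]-.28)<.05)
    if k.sum()>5: print(c,'button',k.sum(),np.median(P[k],0).round(4),P[k].mean(0).round(4),rect(P[k]))
E
```

```text
side 216 blade top z at xy 0.0063 sd 0.0011 slope along 0.002 across 0.011 rect [  0.516   -0.3658   0.0732   0.0648 -28.9913]
side handle 233 ztop 0.06 [ 4.33800e-01 -3.16700e-01  8.26000e-02  2.23000e-02 -3.09865e+01] slope -0.003
top 101 blade top z at xy 0.006 sd 0.001 slope along -0.007 across 0.026 rect [ 5.15400e-01 -3.69100e-01  6.47000e-02  2.17000e-02 -3.09337e+01]
top handle 217 ztop 0.0612 [ 4.29300e-01 -3.16800e-01  7.27000e-02  5.06000e-02 -5.93649e+01] slope 0.012
[ 0.4501 -0.3304  0.3417] [-179.85   -0.     59.95] 0.0123 [ 0.5  0.2 -1.1] [0.03 0.01 0.  ]
t 51.02 pos [ 0.4501 -0.3304  0.3417] rot [-179.85   -0.     59.95] n 16 row [ 0.0321 -0.0207  0.0033] [-0.01 -0.   -0.  ] F [ 0.5  0.2 -1.1] w 0.0123
radius min/max on way 0.434 0.535
top button 93 [0.4207 0.2792 0.0549] [0.4209 0.279  0.054 ] [ 4.20600e-01  2.80900e-01  2.54000e-02  2.54000e-02 -4.23727e+01]
side button 123 [0.4217 0.2821 0.0551] [0.4216 0.2818 0.0544] [4.20700e-01 2.81000e-01 2.19000e-02 2.18000e-02 7.83002e+01]
```

Blade is flat on the pad, centred within about 1 mm. Now the button.

Request:
jog_arm --pt "0.98 0.0321 -0.0207 0.0033 0 0 0" --pt "0.98 0.0321 -0.0207 0.0033 0 0 0" --pt "0.98 0.0321 -0.0207 0.0033 0 0 0" --pt "0.98 0.0321 -0.0207 0.0033 0 0 0" --pt "0.98 0.0321 -0.0207 0.0033 0 0 0" --pt "0.98 0.0321 -0.0207 0.0033 0 0 0" --pt "0.98 0.0321 -0.0207 0.0033 0 0 0" --pt "0.98 0.0321 -0.0207 0.0033 0 0 0" --pt "0.98 0.0321 -0.0207 0.0033 0 0 0" --pt "0.98 0.0321 -0.0207 0.0033 0 0 0" --pt "0.98 0.0321 -0.0207 0.0033 0 0 0" --pt "0.98 0.0321 -0.0207 0.0033 0 0 0" --grip_force 10

```text
time_s: 52.12
tool_pos: [0.4277, 0.1286, 0.3026]
tool_rot: [-180.0, 0.0, 59.9]
force: [1.0, -0.3, -0.2]
grip_width: 0.0017
```

Request:
jog_arm --pt "0.98 0.0321 -0.0207 0.0033 0 0 0" --pt "0.98 0.0321 -0.0207 0.0033 0 0 0" --pt "0.98 0.0321 -0.0207 0.0033 0 0 0" --pt "0.98 0.0321 -0.0207 0.0033 0 0 0" --pt "0.98 0 0 0 0 0 0" --pt "0.98 0 0 0.02 0 0 0" --pt "0.98 0 0 0.02 0 0 0" --pt "0.98 0 0 0 0 0 0" --pt "0.98 0 0 0 0 0 0" --pt "0.98 0 0 0 0 0 0" --pt "0.98 0 0 0 0 0 0"

```text
time_s: 53.03
tool_pos: [0.4216, 0.2796, 0.2514]
tool_rot: [180.0, -0.1, 59.9]
force: [-0.2, -0.4, 0.3]
grip_width: 0.0017
```

```bash
python3 go.py .421 .28 .232 60 1
```

```text
t 53.03 pos [0.4216 0.2796 0.2514] rot [ 1.7996e+02 -9.0000e-02  5.9910e+01] n 1 row [-0.     -0.0008  0.0194] [ 0.04 -0.09 -0.09] F [-0.2 -0.4  0.3] w 0.0017
radius min/max on way 0.506 0.506
```

Request:
jog_arm --pt "0.98 0 0 0.01 0 0 0" --pt "0.98 0 0 0.005 0 0 0" --pt "0.98 0 0 0.004 0 0 0" --pt "0.98 0 0 0 0 0 0" --pt "0.98 0 0 0 0 0 0" --pt "0.98 0 0 0 0 0 0"

```text
time_s: 53.53
tool_pos: [0.4217, 0.2798, 0.2325]
tool_rot: [179.9, -0.1, 59.9]
force: [-0.5, -0.5, 8.0]
grip_width: 0.0017
```

Request:
jog_arm --pt "0.98 0 0 0.0015 0 0 0" --pt "0.98 0 0 0 0 0 0" --pt "0.98 0 0 0 0 0 0"

```text
time_s: 53.78
tool_pos: [0.4217, 0.2799, 0.2324]
tool_rot: [179.9, -0.1, 59.9]
force: [-4.5, -2.7, 18.4]
grip_width: 0.0018
```

Request:
jog_arm --pt "0.98 0 0 -0.015 0 0 0" --pt "0.98 0 0 -0.03 0 0 0" --pt "0.98 0 0 -0.04 0 0 0" --pt "0.98 0 0 -0.04 0 0 0" --pt "0.98 -0.03 0.02 0 0 0 0" --pt "0.98 -0.03 0.02 0 0 0 0" --pt "0.98 -0.03 0.02 0 0 0 0" --pt "0.98 -0.03 0.02 0 0 0 0" --pt "0.98 -0.03 0.02 0 0 0 0" --pt "0.98 -0.03 0.02 0 0 0 0" --pt "0.98 0 0 0 0 0 0" --pt "0.98 0 0 0 0 0 0"

```text
time_s: 54.78
tool_pos: [0.4347, 0.0617, 0.3545]
tool_rot: [-180.0, -0.0, 59.7]
force: [-0.6, 1.2, -0.2]
grip_width: 0.0017
```

```bash
python3 blade.py .515 -.3675 .045 .0045 .02 -30; python3 tray.py .575 .327 46.2 .066 .1; python3 - <<'E'
from h import *
for c,b in (('top',.0015),('side',-.003)):
    p,d=snap(c,c+'_end.png'); P=cloud(c,d,np.ones((H,W),bool))+[b,0,0]; q=p[d>0].astype(int)
    k=(q[:,1]>q[:,0]*1.5)&(q[:,1]>q[:,2]*1.4)&(q[:,1]>60)&(np.hypot(P[:,0]-.42,P[:,1]-.28)<.05)
    if k.sum()>5: print(c,'button',k.sum(),np.median(P[k],0).round(4))
E
```

```text
side 60 blade top z at xy 0.0066 sd 0.0009 slope along -0.025 across 0.01 rect [ 5.43100e-01 -3.59700e-01  6.42000e-02  2.82000e-02 -7.15595e+01]
top 372 blade top z at xy 0.0061 sd 0.0011 slope along -0.0 across -0.001 rect [  0.514   -0.3663   0.0735   0.0652 -30.6225]
top handle 165 ztop 0.0613 [ 4.23300e-01 -3.16100e-01  7.08000e-02  1.71000e-02 -3.14114e+01] slope 0.006
[0.4346 0.0644 0.3545] [-1.7997e+02 -2.0000e-02  5.9980e+01] 0.0017 [-0.3 -0.1  0.1] [ 0.04 -0.03 -0.01]
top 1470 [  0.5751   0.3281   0.1754   0.0511 -44.0953] z5/50/95 [0.0707 0.0811 0.0861] slope al,pe [0.043 0.002]
  copper per pocket [[np.float64(-0.0005), np.float64(0.0014), np.float64(0.0838)], [np.float64(-0.0003), np.float64(-0.0005), np.float64(0.0838)], [np.float64(-0.0006), np.float64(0.0003), np.float64(0.084)], [np.float64(-0.0002), np.float64(0.0006), np.float64(0.0841)], [np.float64(-0.0001), np.float64(-0.0011), np.float64(0.084)]]
side 2627 [  0.5753   0.3284   0.1766   0.0505 -42.7379] z5/50/95 [0.0706 0.0812 0.0856] slope al,pe [-0.105 -0.01 ]
  copper per pocket [[np.float64(-0.0008), np.float64(0.0011), np.float64(0.0839)], [np.float64(-0.0003), np.float64(0.0003), np.float64(0.0847)], [np.float64(-0.0005), np.float64(0.0009), np.float64(0.0845)], [np.float64(-0.0004), np.float64(0.001), np.float64(0.0841)], [np.float64(-0.0005), np.float64(-0.0006), np.float64(0.0837)]]
[0.4346 0.0644 0.3545] [-1.7997e+02 -2.0000e-02  5.9980e+01] 0.0017 [-0.3 -0.1  0.1] [ 0.04 -0.03 -0.01]
side button 126 [0.4215 0.2823 0.0554]
```

View pics/side_end.png

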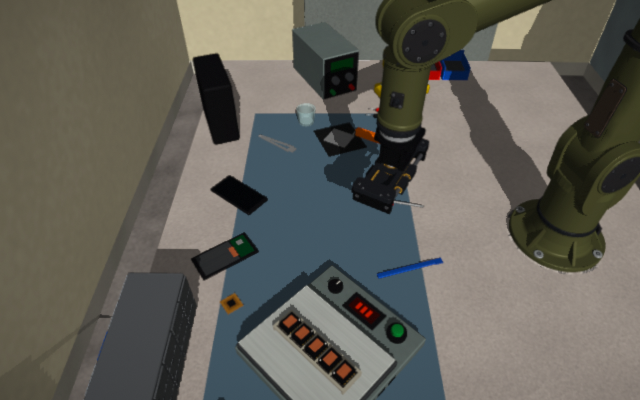

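Final view: the tray with five modules is square on the plate at (318,345), the button at (397,330) is back up, and the blade is on its pad at (338,138). The bystanders look undisturbed.

```bash
python3 -c "
from cell import env; print(env.sign_off())"
```

```text
the job is handed in; nothing more can be done
None
```

The job is handed in at about 55 s of the 210 s allowed; sign-off gives no verdict.

- **Modules:** All five sit in pockets of their own, offset less than 2 mm from the pocket centres. In the last check on the plate their tops read about 84 mm, where 84 mm is expected.
- **Tray:** I lifted it level on the spatula and set it down on the hot plate. It measured about 1–2 mm and 1–2° from my estimate of the plate's centre and direction.
- **Start button:** I pressed it to its stop, where the force rose to 18 N with the fingertips 6 mm down. It read fully released afterwards.
- **Spatula:** The blade lies flat within about 2 mm of the pad's centre. It points about 40° off the pad's x axis, in a different direction from the start; the task does not fix its direction.
- **Bystanders:** They looked undisturbed in the last picture; I did not measure them one by one.

**What went wrong on the way:**
- One module lay too close to the spatula handle for a lengthwise grip. I moved it clear by its short sides first, then regripped it.
- My first grip on the spatula handle slipped about 8 mm because I lifted before the fingers had closed. I set it down and regripped it.

**Where measurements disagreed:** The two cameras differed by about 5 mm in x. I corrected this against a module held in the fingers.

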